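# Uncover the culture plate and hold the hand lamp over it

### The arm

A 7-joint arm with a two-finger parallel gripper is mounted at the origin on the work surface. World frame = base frame: x ahead of the robot, y to its left, z up, the work surface at z = 0. Lengths are in m, angles in rad, forces in N, time in s.
With the tool pointing down it reaches from about 0.4 to 0.875 m from the base axis. Payload 19.3 kg.
Tool frame: the origin (TCP) lies midway between the tips of the shut fingers; the grasp point (between the pads) lies 19 mm behind it (bot.grip_point_offset is the distance from the TCP to the grasp point, in m); z points along the fingers, y is the direction in which the jaws open and shut (so a half turn about z gives the same grasp; the last joint's range is limited). The gripper opens to 85 mm and grips with 20 to 120 N. Pads are 22 mm wide; open, the fingers measure 114 mm over their backs; the gripper's body (76 mm by 85 mm) begins 54 mm behind the grasp point. The pads swing forward as they close: fully open they stand 13 mm farther back than shut.
Start: joints at [1.033, 0.521, -0.036, 1.599, 0.021, 1.021, -0.113], TCP at [0.282, -0.558, 0.231] pointing down, gripper open.
Joint ranges: [-2.91, 2.91], [-0.3, 2.13], [-1.5, 1.42], [0.17, 2.43], [-1.26, 4.41], [0.16, 1.93], [-2.52, 2.52]. Speed limits (rad/s): [1.89, 1.89, 2.39, 2.39, 3.01, 3.01, 3.01].

### API

Orientations are given as [roll, pitch, yaw] about the fixed x, y, z axes, in that order (R = Rz(yaw) Ry(pitch) Rx(roll)).
In Python, from workcell import bot, viewer, workorder gives the robot as it stands.
- The arm moves only by the tool move_arm, never from a script. Its argument "plan" is a list of rows, each a list of 6 numbers: the shift along the tool's x, y, z scaled (see below), then the turn, a rotation vector about the tool's x, y, z scaled (see below). A call has 1 to 5 rows; each row shifts and turns the commanded pose from where the row before left it, along the tool's axes as they then stand; what a row does not reach is not made up. The controller multiplies each number of a shift by 0.025 m and each number of a turn by pi rad. A row lasts 1/10 s, in which the tool goes at most 50 mm and 8.59 degrees, less where a joint would pass 70% of its speed; a pose out of reach is approached as far as the arm can. A call with a number of a shift or a turn outside -1 to 1 is refused whole. A call with a gripper value outside its range is refused whole. "claw" is the closure, from -1 (fully open) to 1 (shut), so that 0 is half open, set as the call begins (left out, the last holds). The fingers move at their own pace and stop on an object; "force" is the grip in N (left out, the last holds). Time passes only in rows, so rows that do not move let the fingers close. It gives the time, the measured TCP pose, the force and the opening at its end, in the units of the state.
- bot.observe(): the state, without advancing time (a new reading comes with each control period).
- viewer.grab_frame(name): name is "scene" or "top"; returns the picture (480x640x3 uint8, red, green, blue); there is no depth.
- viewer.camera_info(name): a dict with "K" (3x3 intrinsics, pixels), "R" (3x3) and "t" (3): a world point X has camera coordinates R X + t. Camera axes: x right, y down, z forward; pixel columns grow to the right and rows downward; lengths in m; the calibration is good to about 2 mm. A picture is of the moment at which its call begins. camera_info takes no time and is no camera call.
- workorder.job_done(): hands the job in, once; it reports no verdict.
The state is a dict: "clock": time; "qpos": joint angles; "qd": joint speeds; "joint_efforts": joint torques, N m; "position": TCP position; "tool_rot": TCP orientation; "force": force on the tool from outside, world axes, zero at the start; "moment": the same for the moment, N m; "grip_width": finger opening in m.
Only numpy, scipy, OpenCV 4.12 (cv2) and the standard library are available. Lean on these libraries where they do the work, as an engineer would, in place of code of your own. Each camera call takes 0.05 s, during which the arm holds its last target.

### The job

Check the culture plate for glow: lift the amber light shield off it, hang the shield by its fold over the steel rail and let go, without dropping it. Then take the lit hand lamp out of its holder, carry it over the top of the tubes and bottles, and finish holding it still and level about 15 mm above the plate, centred on it and lined up with its long side; keep holding it there, do not put it down. The lamp must not touch the plate, and the plate, tubes and bottles stay where they are.

Things in the scene. Friction and masses are not known exactly. Their poses are not given: they have to be found in the camera images.
- shield: Amber light shield: one 4 mm sheet folded like a tent, 0.2 kg. Two sloping panels, each 150 mm long and 115 mm down the slope, 40 degrees from the vertical, meet in a straight fold along its x axis. Stands on its two lower edges over the plate (span 154 mm along y, 127 mm high overall); the plate lies beneath, wholly covered from above. Origin: centre between the lower edges, at the height they stand on; z up, x along the fold.
- shield_grip (a point): Grip of the shield: centre of the black bar that stands on top of the fold, 70 mm long (along the shield's x), 12 mm wide (y), 35 mm high (z); 112 mm above the shield's lower edges. Below this point the bar goes on for 18 mm to the fold.
- shield_fold (a point): Inner (under) side of the shield's fold, at mid-length: 88 mm above the lower edges, 24 mm straight below shield_grip. When the shield hangs over the rail this point comes to rest 11 mm above the rod's axis.
- rail: Hanging rail standing on the bench, fixed: a steel rod 14 mm thick, along its x axis, clamped between two uprights 280 mm apart (free rod between the dark 24 mm clamp blocks: 256 mm) on grey feet 100 mm wide. Origin on the bench under the middle of the rod. It may stand on the left or the right.
- rail_mid (a point): Middle of the rail's rod, on its axis, 150 mm above the bench; axes as the rail (x along the rod). The clamp blocks rise 12 mm above the axis, the uprights 16 mm.
- holder: Grey holder of the lamp, fixed on the bench: plate 216 x 86 x 8 mm with lips that reach 18 mm above the bench and surround the lamp's foot with 3 to 4 mm play. Origin on the bench under its centre; x is its long side. It stands on the side opposite to the rail.
- lamp: Hand lamp, lit and warm: blue housing 190 x 62 x 40 mm (x, y, z), violet window on its underside, black bar handle on top; 80 mm high overall, 0.38 kg. It stands in the holder, window down, and lifts out straight up. Origin: centre of its underside; x along its length, z up.
- lamp_grip (a point): Centre of the lamp's handle bar (114 mm along x, 22 mm wide along y, 20 mm high), 70 mm above the lamp's underside, straight above the lamp's middle. Below the bar is a 20 mm gap to the housing.
- lamp_window (a point): Centre of the lamp's underside (its window).
- plate: 24-well culture plate with its flat lid on, loose on the bench, 128 x 86 x 20 mm (x, y, z), 0.09 kg. Origin: centre of its underside; x is its long side. At the start the shield stands over it.
- plate_top (a point): Centre of the top of the plate's lid, 20 mm above the bench.
- rack: Pink rack 140 x 46 x 42 mm, fixed on the bench between plate and one of the two side places, with three tubes in a row along its x. Origin on the bench under its centre.
- tube1_center (a point): Capped tube, 29 mm thick with an orange cap 34 mm wide; its top is 121 mm above the bench. Centre half-way up the tube.
- tube2_center (a point): Second such tube, in the middle of the rack.
- tube3_center (a point): Third such tube.
- tray: White spill tray 160 x 66 x 18 mm, fixed on the bench, on the other side of the plate from the rack, with two bottles. Origin on the bench under its centre.
- bottle1_center (a point): Clear bottle with a blue cap, 52 mm wide; its top is about 110 mm above the bench. Centre half-way up.
- bottle2_center (a point): Brown bottle with a blue cap, same size.
Things that resemble listed ones, but are neither listed nor needed, are in the scene too. What is shaped like the lamp but yellow is not meant.

How it is judged:
On the way, in this order (a step that is already met when the one before it is completed fails the run):
1. the shield hangs by its fold over the rail, let go and at rest (contact force between shield and rail above 0.3 N and contact force between shield and the fingers below 0.05 N and z of shield_fold in the frame of rail_mid between 0.004 and 0.018 m and y of shield_fold in the frame of rail_mid between -0.01 and 0.01 m and x of shield_fold in the frame of rail_mid between -0.055 and 0.055 m and angle between the x axis of shield and the x axis of rail, either way round below 0.15 rad and angle between shield's own z axis and vertical below 0.25 rad and linear speed of shield below 0.04 m/s), for 0.2 s.
2. the lamp is held up, its underside above the tops of the tubes and bottles (height (world z) of lamp_window above 0.122 m and contact force between lamp and the fingers above 1 N), for 0.1 s.
At the end, for the whole second after the job is handed in: Shield hangs by its fold over the rod (10 mm across, 55 mm along, 0.15 rad), let go, at rest. Lamp held still 6 to 26 mm above the lid, clear of it, centred to 12 mm, lined up to 0.12 rad, level to 0.09 rad. Plate within 10 mm, tubes and bottles within 15 mm of their starts (all of step 1 and z of lamp_window in the frame of plate_top between 0.006 and 0.026 m and horizontal distance between lamp_window and plate_top below 0.012 m and angle between the x axis of lamp and the x axis of plate, either way round below 0.12 rad and angle between lamp's own z axis and vertical below 0.09 rad and linear speed of lamp below 0.02 m/s and angular speed of lamp below 0.15 rad/s and contact force between lamp and the fingers above 1 N and contact force between lamp and plate below 0.05 N and contact force between lamp and shield below 0.05 N and distance of each of tube1_center, tube2_center, tube3_center, bottle1_center, bottle2_center from where it was at the start of the episode below 0.015 m and distance of plate_top from where it was at the start of the episode below 0.01 m); the arm keeps its last pose, push and grip.
It fails at once if the lamp touches the plate (contact force between lamp and plate above 0.3 N).
It fails at once if the plate is moved by more than 10 mm (distance of plate_top from where it was at the start of the episode above 0.01 m).
It fails at once if a tube or bottle is moved by more than 15 mm (distance of any of tube1_center, tube2_center, tube3_center, bottle1_center, bottle2_center from where it was at the start of the episode above 0.015 m).
It fails at once if the shield is dropped (falls free for more than about 25 mm) (contact force between shield and the fingers below 0.05 N and linear speed of shield above 0.7 m/s).
It also fails if it takes over 56 s, if anything falls off the work surface, if the arm or the gripper's body presses on something with over 40 N, if the wrist force passes 120 N, or if a joint passes its speed limit or range.

## Working session

There is one attempt and no reset: what is moved stays moved. The work goes in short steps, Python scripts to look and compute and a tool call to move; the robot and the scene stay as the last step left them, time stands still between calls to the robot, and variables do not carry over. Pictures are saved under pics/ and viewed, and the job is handed in when it is done.

Besides the shell and the picture viewer there is one more tool, called after "Request:" by a JSON object that holds its "fn" and its "kwargs", one argument or row to a line. move_arm: Moves the arm, as the interface text tells. Shifts and turns lie within -1 to 1; 1 stands for 0.025 m of shift or pi rad of turn. Its arguments: {"type":"object","properties":{"plan":{"type":"array","items":{"type":"array","items":{"type":"number"}}},"claw":{"type":"number"},"force":{"type":"number"}},"required":["plan"]}

```bash
mkdir -p pics; ls; python3 - <<'E'
from workcell import bot, viewer, workorder
import cv2, numpy as np
np.set_printoptions(precision=4,suppress=True)
for n in ("scene","top"):
    im=viewer.grab_frame(n); cv2.imwrite(f"pics/{n}0.png",im[:,:,::-1])
    c=viewer.camera_info(n); print(n,c["K"],c["R"],c["t"], -np.array(c["R"]).T@np.array(c["t"]))
print(bot.observe(), bot.grip_point_offset)
E
```

```text
pics
scene [[538.0638   0.     320.0917]
 [  0.     538.0638 245.9111]
 [  0.       0.       1.    ]] [[-0.2851  0.9583  0.0206]
 [ 0.6535  0.2101 -0.7272]
 [-0.7011 -0.1939 -0.6861]] [ 0.0944 -0.1794  1.6313] [1.2879 0.2635 0.9869]
top [[496.892    0.     316.1548]
 [  0.     496.892  250.1985]
 [  0.       0.       1.    ]] [[-0.0285 -0.9996 -0.0041]
 [-0.9938  0.0288 -0.1078]
 [ 0.1079  0.001  -0.9942]] [0.0116 0.3885 1.3559] [ 0.2402 -0.001   1.3899]
{'clock': 0.1, 'qpos': array([ 1.0328,  0.522 , -0.0363,  1.5999,  0.0212,  1.0211, -0.1128]), 'qd': array([-0.0015, -0.0024, -0.    ,  0.0003, -0.0008,  0.0003,  0.0009]), 'joint_efforts': array([  0.003 , -92.8488,   1.9839, -37.0533,   0.0182,   0.0053,
         0.0001]), 'position': array([ 0.2816, -0.5576,  0.2308]), 'tool_rot': array([-3.1405,  0.0001,  0.4678]), 'force': array([ 0.5914, -0.7796, -0.0938]), 'moment': array([ 0.0138, -0.0313, -0.0034]), 'grip_width': 0.0853543075140589} 0.0187
```

View pics/scene0.png

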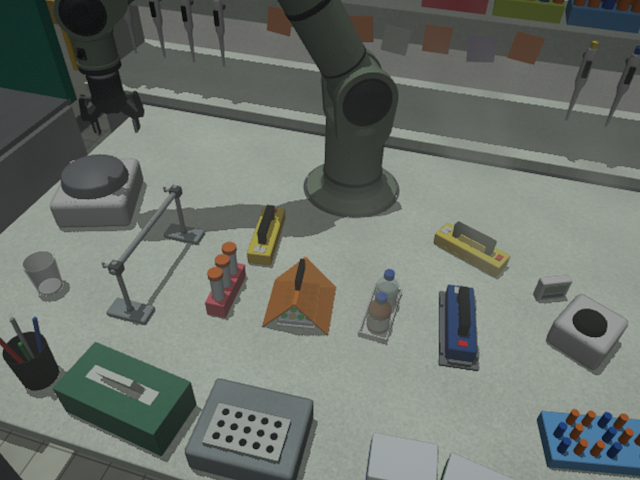

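View pics/top0.png

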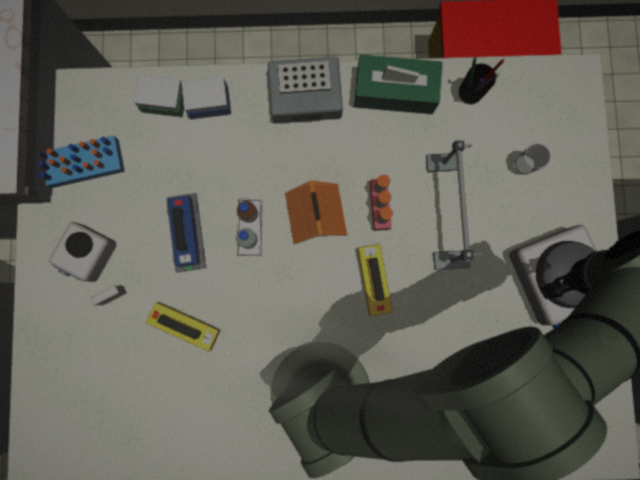

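```bash
python3 - <<'E'
import cv2, numpy as np
t=cv2.imread("pics/top0.png"); s=cv2.imread("pics/scene0.png")
def crop(im,x0,y0,x1,y1,f,n):
    c=cv2.resize(im[y0:y1,x0:x1],None,fx=f,fy=f,interpolation=cv2.INTER_CUBIC)
    c=np.clip(c.astype(float)*1.6,0,255).astype(np.uint8)
    cv2.imwrite(n,c)
crop(t,150,130,350,280,4,"pics/c1.png")
crop(t,340,130,500,280,4,"pics/c2.png")
crop(s,90,170,350,340,3,"pics/c3.png")
crop(s,350,220,550,370,4,"pics/c4.png")
E
```

```text
(no output)
```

View pics/c1.png

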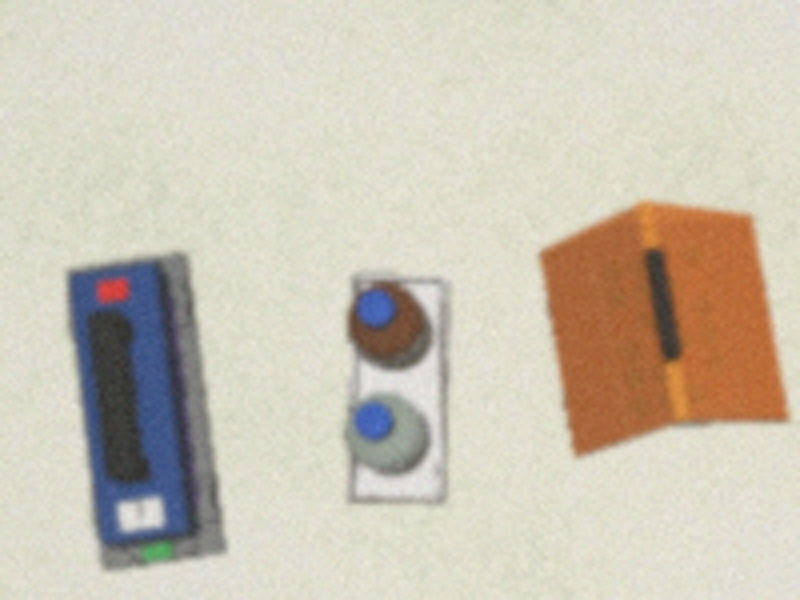

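View pics/c2.png

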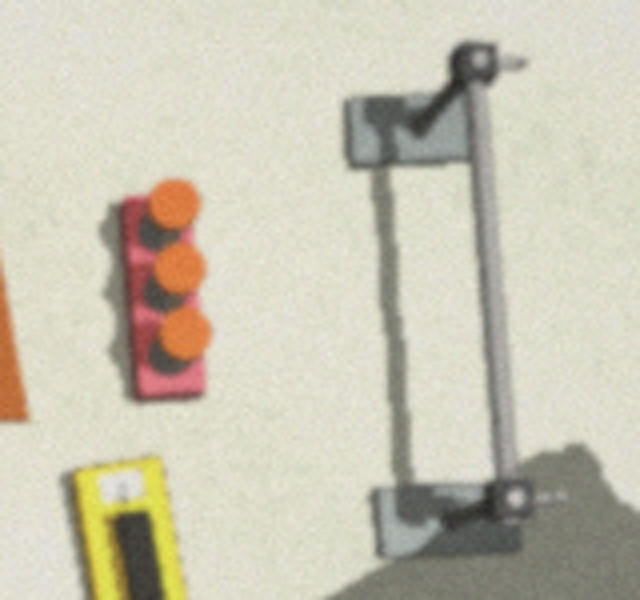

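View pics/c3.png

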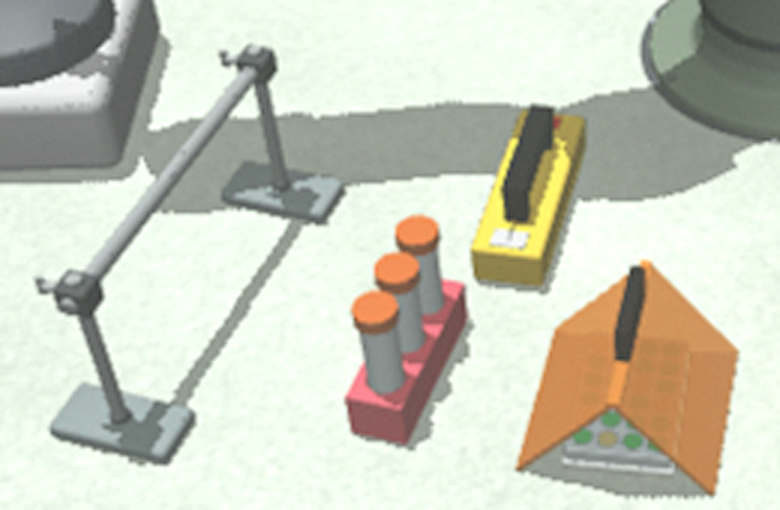

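View pics/c4.png

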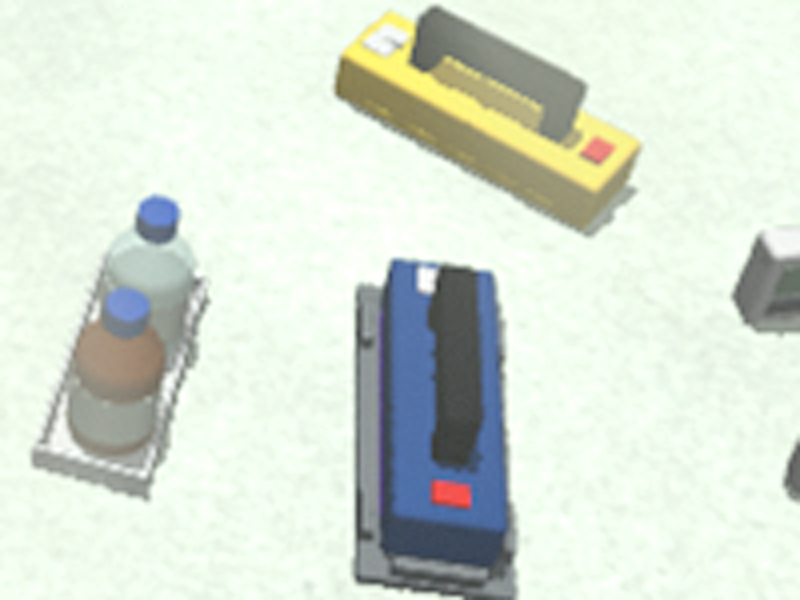

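```bash
cat > h.py <<'E'
import cv2, numpy as np
from workcell import bot, viewer, workorder
from scipy.spatial.transform import Rotation as Rn
np.set_printoptions(precision=4,suppress=True)
def ray(n,px):
    c=viewer.camera_info(n);K,R,t=[np.array(c[k]) for k in("K","R","t")]
    px=np.atleast_2d(np.array(px,float))
    d=np.linalg.solve(K,np.c_[px,np.ones(len(px))].T).T@R
    return -R.T@t,d
def onz(n,px,z):
    o,d=ray(n,px); return o+d*((z-o[2])/d[:,2])[:,None]
def proj(n,X):
    c=viewer.camera_info(n);K,R,t=[np.array(c[k]) for k in("K","R","t")]
    p=(np.atleast_2d(X)@R.T+t)@K.T; return p[:,:2]/p[:,2:]
def tri(p1,p2):
    o1,d1=ray("top",p1);o2,d2=ray("scene",p2);out=[]
    for a,b in zip(d1,d2):
        A=np.c_[a,-b];s=np.linalg.lstsq(A,o2-o1,rcond=None)[0]
        q1=o1+a*s[0];q2=o2+b*s[1];out.append(np.r_[(q1+q2)/2,np.linalg.norm(q1-q2)])
    return np.array(out)
def big(mask,roi):
    x0,y0,x1,y1=roi;m=np.zeros_like(mask);m[y0:y1,x0:x1]=mask[y0:y1,x0:x1]
    cs,_=cv2.findContours(m,cv2.RETR_EXTERNAL,cv2.CHAIN_APPROX_NONE)
    return max(cs,key=cv2.contourArea)
def hsv(im): return cv2.cvtColor(im,cv2.COLOR_BGR2HSV)
E
python3 - <<'E'
from h import *
t=cv2.imread("pics/top0.png"); s=cv2.imread("pics/scene0.png")
ht,hs=hsv(t),hsv(s)
c=lambda q,ox,oy,f:np.array(q,float)/f+[ox,oy]
# shield corners
P=onz("top",c([(541,252),(752,213),(788,418),(577,455)],150,130,4),0.002)
print("shield corners",P,"centre",P.mean(0))
a=P[0]-P[3];b=P[1]-P[2];print("yaw",[np.degrees(np.arctan2(v[1],v[0])) for v in(a,b)],np.linalg.norm(P[0]-P[3]),np.linalg.norm(P[1]-P[0]))
m=cv2.inRange(ht,(0,0,0),(180,255,75))
def rect(n,mask,roi,z):
    r=cv2.minAreaRect(big(mask,roi)); B=onz(n,cv2.boxPoints(r),z); e1=B[1]-B[0];e2=B[2]-B[1]
    L=e1 if np.linalg.norm(e1)>np.linalg.norm(e2) else e2
    print(n,r,"C",B.mean(0),"len",np.linalg.norm(e1),np.linalg.norm(e2),"yaw",np.degrees(np.arctan2(L[1],L[0]))%180)
rect("top",m,(295,185,335,230),0.1295)
rect("top",m,(165,195,195,260),0.088)
bl=cv2.inRange(ht,(105,100,40),(130,255,255))
rect("top",bl|m,(160,190,205,268),0.048)
# rail
R=onz("top",c([(478,85),(507,470)],340,130,4),0.15);print("rail",R,R.mean(0),np.degrees(np.arctan2(*(R[0]-R[1])[1::-1])))
T=tri(c([(474,62),(513,499)],340,130,4),c([(78,294),(255,63)],90,170,3));print("railtri",T,T.mean(0))
print(onz("top",c([(175,204),(180,268),(186,333)],340,130,4),0.121),onz("top",c([(375,308),(373,420)],150,130,4),0.11))
print("yellow",onz("top",c([(75,470),(160,460)],340,130,4),0.04))
E
```

```text
shield corners [[ 0.557   0.0837  0.002 ]
 [ 0.5809 -0.0673  0.002 ]
 [ 0.4327 -0.0877  0.002 ]
 [ 0.4108  0.0615  0.002 ]] centre [ 0.4953 -0.0025  0.002 ]
yaw [np.float64(8.617631211107646), np.float64(7.861875859285397)] 0.147848135944528 0.15284202259105367
top ((315.10400390625, 205.57200622558594), (27.45891761779785, 4.651021480560303), 79.69515228271484) C [ 0.4927 -0.0003  0.1295] len 0.01202369411824639 0.0718477228164932 yaw 8.498723248088055
top ((177.8666534423828, 226.5265350341797), (49.79316711425781, 13.978217124938965), 83.51692199707031) C [0.4555 0.3652 0.088 ] len 0.03719463134898505 0.13403923486083283 yaw 6.3939769340694
top ((185.8262481689453, 231.82772827148438), (72.67168426513672, 29.955101013183594), 83.41805267333984) C [0.4473 0.3547 0.048 ] len 0.0822679447120753 0.20114405782929914 yaw 6.30242269040275
rail [[ 0.619  -0.3741  0.15  ]
 [ 0.3706 -0.3775  0.15  ]] [ 0.4948 -0.3758  0.15  ] 0.7793745259970484
railtri [[ 0.6337 -0.3716  0.1504  0.0016]
 [ 0.3519 -0.3792  0.1504  0.0017]] [ 0.4928 -0.3754  0.1504  0.0016]
[[ 0.5541 -0.181   0.121 ]
 [ 0.5116 -0.1824  0.121 ]
 [ 0.4687 -0.1844  0.121 ]] [[0.4982 0.1865 0.11  ]
 [0.4243 0.1887 0.11  ]]
yellow [[ 0.3907 -0.1162  0.04  ]
 [ 0.3959 -0.1745  0.04  ]]
```

```bash
cat >> h.py <<'E'
def go(pos,yaw):
    """remaining shift in tool axes (scaled units) after turning first"""
    o=bot.observe();R=Rn.from_euler("xyz",o["tool_rot"]).as_matrix()
    Rt=Rn.from_euler("xyz",[np.pi,0,yaw]).as_matrix()
    print("turn",Rn.from_matrix(R.T@Rt).as_rotvec()/np.pi,"shift(after turn)",Rt.T@(np.array(pos)-o["position"])/0.025,"shift(now)",R.T@(np.array(pos)-o["position"])/0.025)
    print("clock",o["clock"],o["position"],o["tool_rot"],o["force"],o["grip_width"],o["qpos"])
E
python3 - <<'E'
from h import *
go([0.495,-0.001,0.29],0.145)
t=cv2.imread("pics/top0.png")
c=lambda q,ox,oy,f:np.array(q,float)/f+[ox,oy]
P=onz("top",c([(68,270),(158,262),(190,535),(105,545)],150,130,4),0.048);print(P,P.mean(0))
P=onz("top",c([(90,315),(128,310),(147,478),(108,483)],150,130,4),0.088);print(P,P.mean(0))
E
```

```text
turn [-0.0003  0.0001  0.1027] shift(after turn) [ 11.6621 -20.7975  -2.3687] shift(now) [ 17.6564 -16.0269  -2.3538]
clock 0.1 [ 0.2816 -0.5576  0.2308] [-3.1405  0.0001  0.4678] [ 0.5914 -0.7796 -0.0938] 0.0853543075140589 [ 1.0328  0.522  -0.0363  1.5999  0.0212  1.0211 -0.1128]
[[0.5434 0.4065 0.048 ]
 [0.5472 0.3445 0.048 ]
 [0.3581 0.323  0.048 ]
 [0.353  0.3806 0.048 ]] [0.4505 0.3636 0.048 ]
[[0.5035 0.3795 0.088 ]
 [0.5061 0.3542 0.088 ]
 [0.3932 0.3416 0.088 ]
 [0.3906 0.3673 0.088 ]] [0.4483 0.3607 0.088 ]
```

Request:
{"fn": "move_arm", "kwargs": {
  "plan": [
    [0,0,-0.8,0,0,0.034],
    [0,0,-0.8,0,0,0.034],
    [0,0,-0.8,0,0,0.034]
  ],
  "claw": -0.2,
  "force": 40
}}

```text
clock: 0.4
position: [0.2817, -0.5577, 0.2916]
tool_rot: [-3.141, 0.0, 0.143]
force: [-0.1, 0.3, -0.3]
grip_width: 0.0513
```

Request:
{"fn": "move_arm", "kwargs": {
  "plan": [
    [0.55,-0.98,0,0,0,0],
    [0.55,-0.98,0,0,0,0],
    [0.55,-0.98,0,0,0,0],
    [0.55,-0.98,0,0,0,0],
    [0.55,-0.98,0,0,0,0]
  ]
}}

```text
clock: 0.9
position: [0.332, -0.4254, 0.2911]
tool_rot: [-3.141, 0.0, 0.147]
force: [0.7, 0.1, 0.1]
grip_width: 0.0512
```

Request:
{"fn": "move_arm", "kwargs": {
  "plan": [
    [0.55,-0.98,0,0,0,0],
    [0.55,-0.98,0,0,0,0],
    [0.55,-0.98,0,0,0,0],
    [0.55,-0.98,0,0,0,0],
    [0.55,-0.98,0,0,0,0]
  ]
}}

```text
clock: 1.4
position: [0.382, -0.2942, 0.2912]
tool_rot: [-3.141, 0.0, 0.147]
force: [0.4, -0.6, -0.5]
grip_width: 0.0511
```

Request:
{"fn": "move_arm", "kwargs": {
  "plan": [
    [0.55,-0.98,0,0,0,0],
    [0.55,-0.98,0,0,0,0],
    [0.55,-0.98,0,0,0,0],
    [0.55,-0.98,0,0,0,0],
    [0.55,-0.98,0,0,0,0]
  ]
}}

```text
clock: 1.9
position: [0.432, -0.1629, 0.2912]
tool_rot: [-3.141, 0.0, 0.147]
force: [1.0, -0.2, 0.0]
grip_width: 0.051
```

Request:
{"fn": "move_arm", "kwargs": {
  "plan": [
    [0.55,-0.98,0,0,0,0],
    [0.55,-0.98,0,0,0,0],
    [0.55,-0.98,0,0,0,0],
    [0.55,-0.98,0,0,0,0],
    [0.55,-0.98,0,0,0,0]
  ]
}}

```text
clock: 2.4
position: [0.4821, -0.0317, 0.2912]
tool_rot: [-3.142, 0.0, 0.147]
force: [-0.3, -0.6, 0.2]
grip_width: 0.0511
```

```bash
python3 - <<'E'
from h import *
for n in("scene","top"):
    im=viewer.grab_frame(n);cv2.imwrite(f"pics/{n}1.png",im[:,:,::-1])
go([0.495,-0.001,0.097],0.145)
s=cv2.imread("pics/scene1.png");cv2.imwrite("pics/s1c.png",cv2.resize(s[130:360,180:440],None,fx=3,fy=3))
E
```

```text
turn [-0.0004 -0.      0.0021] shift(after turn) [ 0.6548 -1.0535  7.7632] shift(now) [ 0.661  -1.0394  7.7646]
clock 2.5 [ 0.4826 -0.0294  0.2911] [-3.1403 -0.0001  0.1516] [-0.685  -0.7042 -0.312 ] 0.05095875857414258 [ 0.157   0.2378 -0.2618  1.8753  0.0694  1.0374 -1.5522]
```

View pics/s1c.png

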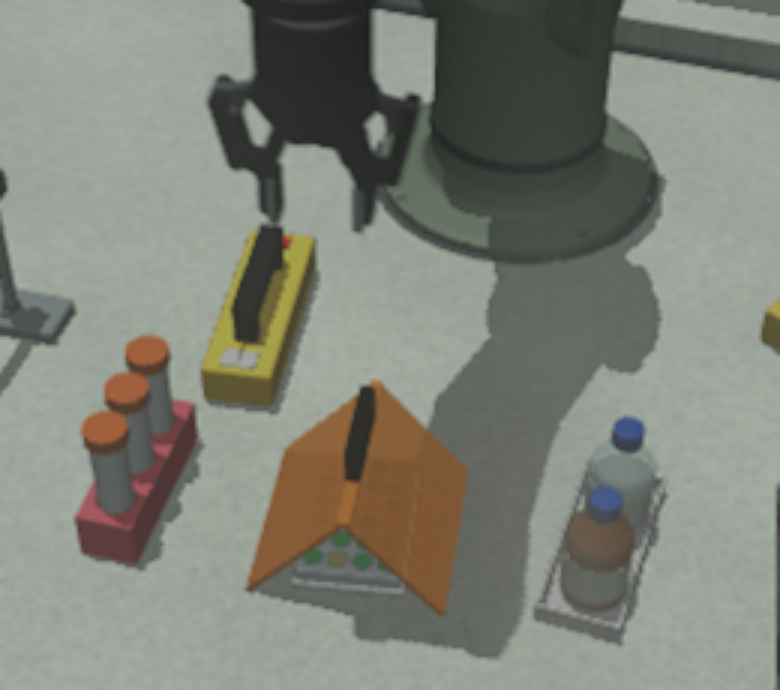

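```bash
python3 - <<'E'
from h import *
s=cv2.imread("pics/scene1.png")
e=np.array([np.cos(.145),np.sin(.145),0]);f=np.array([-e[1],e[0],0])
c=np.array([.495,-.001,0])
for off,col in((0,(0,255,0)),):
  pts=[c+e*35*.001*a+f*.006*b+[0,0,z] for z in(.1295,) for a,b in((1,1),(1,-1),(-1,-1),(-1,1))]
  p=(proj("scene",pts)-[260,240])*8
  im=cv2.resize(s[240:320,260:350],None,fx=8,fy=8,interpolation=cv2.INTER_CUBIC)
  im=np.clip(im*1.8,0,255).astype(np.uint8)
  for q in p: cv2.circle(im,tuple(int(v) for v in q+4),3,col,-1)
cv2.imwrite("pics/ck.png",im)
E
```

```text
(no output)
```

View pics/ck.png

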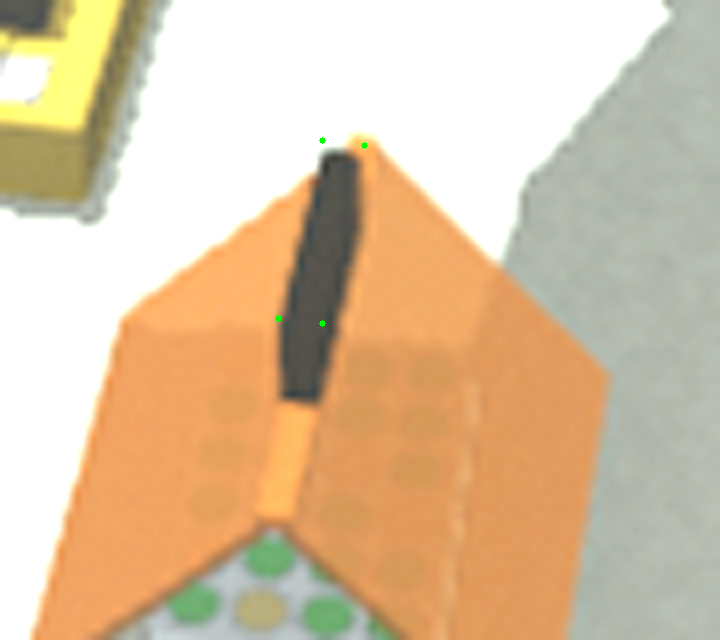

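Request:
{"fn": "move_arm", "kwargs": {
  "plan": [
    [0.35,-0.5,0,0,0,0.002],
    [0.35,-0.5,0.5,0,0,0],
    [0,0,1,0,0,0],
    [0,0,1,0,0,0],
    [0,0,1,0,0,0]
  ]
}}

```text
clock: 3.0
position: [0.4954, -0.0061, 0.2028]
tool_rot: [3.141, 0.0, 0.141]
force: [-0.1, -0.3, 0.2]
grip_width: 0.0509
```

Request:
{"fn": "move_arm", "kwargs": {
  "plan": [
    [0,0,1,0,0,0],
    [0,0,1,0,0,0],
    [0,0,1,0,0,0],
    [0,0,0.8,0,0,0],
    [0,0,0.4,0,0,0]
  ]
}}

```text
clock: 3.5
position: [0.4947, -0.0061, 0.0972]
tool_rot: [-3.142, 0.002, 0.141]
force: [0.6, -0.2, 0.9]
grip_width: 0.0516
```

```bash
python3 - <<'E'
from h import *
im=viewer.grab_frame("scene")[:,:,::-1];cv2.imwrite("pics/s2.png",cv2.resize(im[130:360,180:440],None,fx=3,fy=3))
go([0.496,-0.002,0.097],0.145)
E
```

```text
turn [-0.0001  0.0009 -0.0013] shift(after turn) [ 0.0819 -0.1495 -0.0144] shift(now) [ 0.0812 -0.1498 -0.0146]
clock 3.55 [ 0.4945 -0.006   0.0966] [-3.1414  0.0029  0.1408] [-2.227   0.1391 -2.0744] 0.05117704482887151 [ 0.0618  0.5294 -0.2227  2.0392  0.1997  0.5961 -1.7274]
```

View pics/s2.png

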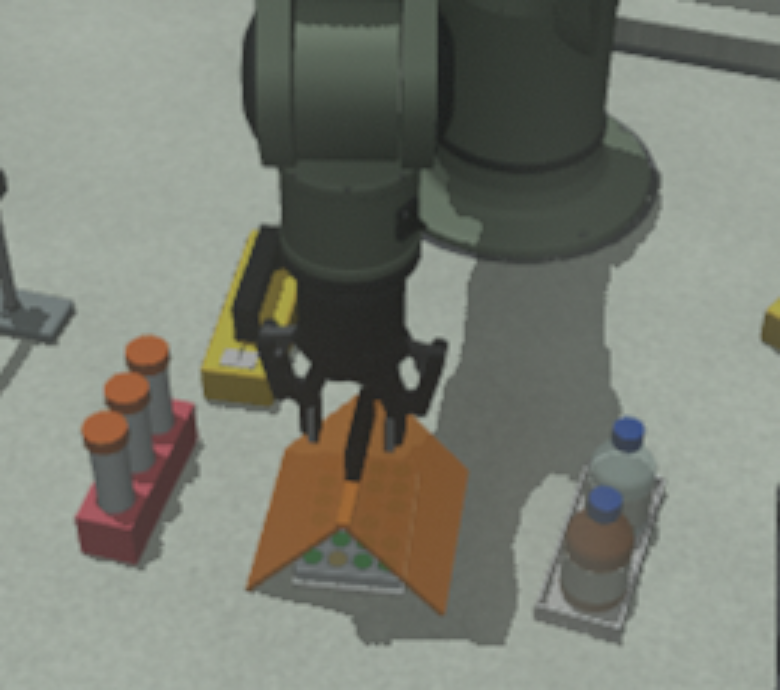

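Request:
{"fn": "move_arm", "kwargs": {
  "plan": [
    [0.06,-0.14,0,0,0,-0.001],
    [0,0,0,0,0,0]
  ]
}}

```text
clock: 3.75
position: [0.4973, -0.0014, 0.0997]
tool_rot: [-3.141, -0.001, 0.145]
force: [-0.7, 0.4, -0.8]
grip_width: 0.0514
```

Request:
{"fn": "move_arm", "kwargs": {
  "plan": [
    [0,0,0,0,0,0],
    [0,0,0,0,0,0],
    [0,0,0,0,0,0],
    [0,0,0,0,0,0],
    [0,0,0,0,0,0]
  ],
  "claw": 1,
  "force": 50
}}

```text
clock: 4.25
position: [0.4967, -0.0018, 0.0989]
tool_rot: [-3.141, -0.0, 0.144]
force: [0.0, 1.8, 0.6]
grip_width: 0.0111
```

```bash
python3 - <<'E'
from h import *
go([0.496,-0.002,0.097],0.145)
E
```

```text
turn [-0.     -0.0001 -0.0003] shift(after turn) [-0.0294  0.0043  0.0769] shift(now) [-0.0294  0.0043  0.0769]
clock 4.25 [ 0.4967 -0.0018  0.0989] [-3.1415 -0.0003  0.1442] [0.0148 1.823  0.5764] 0.011068288269043845 [ 0.0551  0.5268 -0.2245  2.0351  0.1994  0.5997 -1.7316]
```

Request:
{"fn": "move_arm", "kwargs": {
  "plan": [
    [0,0,-0.2,0,0,0],
    [0,0,-0.4,0,0,0],
    [0,0,-0.7,0,0,0],
    [0,0,-0.8,0,0,0],
    [0,0,-0.8,0,0,0]
  ]
}}

```text
clock: 4.75
position: [0.4965, -0.0019, 0.1727]
tool_rot: [3.142, -0.0, 0.144]
force: [0.4, 0.1, -1.6]
grip_width: 0.0109
```

Request:
{"fn": "move_arm", "kwargs": {
  "plan": [
    [0,0,-0.8,0,0,0],
    [0,0,-0.8,0,0,0],
    [0,0,-0.8,0,0,0],
    [0,0,-0.8,0,0,0],
    [0,0,-0.8,0,0,0]
  ]
}}

```text
clock: 5.25
position: [0.4963, -0.0019, 0.2729]
tool_rot: [3.142, -0.0, 0.144]
force: [-0.5, 0.1, -2.0]
grip_width: 0.011
```

Request:
{"fn": "move_arm", "kwargs": {
  "plan": [
    [0,0,-0.7,0,0,0],
    [0,0,-0.2,0,0,0],
    [0,0,0,0,0,0]
  ]
}}

```text
clock: 5.55
position: [0.4966, -0.0019, 0.2944]
tool_rot: [3.141, -0.001, 0.144]
force: [0.1, 0.9, -2.1]
grip_width: 0.0112
```

```bash
python3 - <<'E'
from h import *
for n in("scene","top"):
    im=viewer.grab_frame(n)[:,:,::-1];cv2.imwrite(f"pics/{n}3.png",im)
go([0.494,-0.3755,0.29],0.02)
E
```

```text
turn [-0.      0.0003  0.0395] shift(after turn) [-0.387  14.9373  0.1281] shift(now) [-2.2339 14.7744  0.1291]
clock 5.65 [ 0.4962 -0.0019  0.2932] [-3.1415  0.0009  0.1442] [ 0.1654 -0.2364 -2.2644] 0.011398180575035687 [ 0.1109  0.2587 -0.2767  1.8419  0.0805  1.0526 -1.6237]
```

View pics/scene3.png

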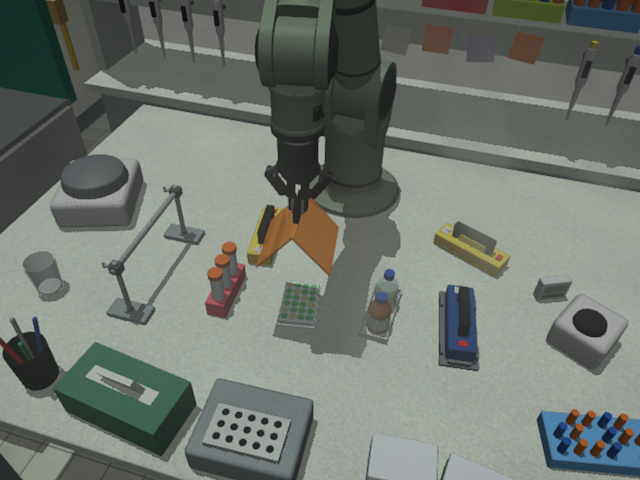

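View pics/top3.png

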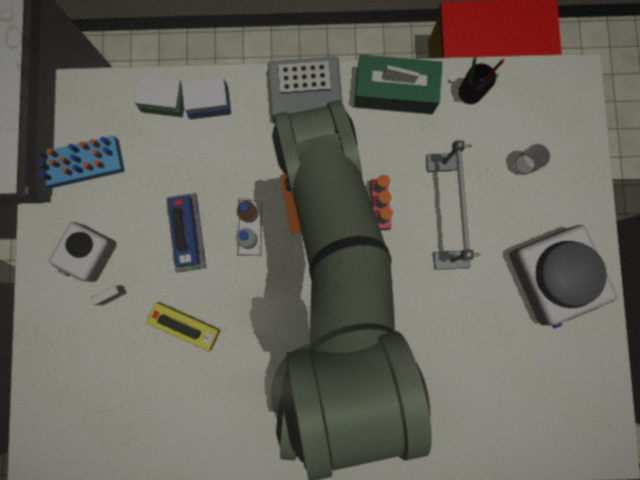

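```bash
python3 - <<'E'
from h import *
t=cv2.imread("pics/top3.png");g=cv2.cvtColor(t,cv2.COLOR_BGR2GRAY)
im=cv2.resize(t[135:275,420:490],None,fx=6,fy=6,interpolation=cv2.INTER_CUBIC)
cv2.imwrite("pics/r3.png",im[:600])
pts=[]
for r in range(160,246):
    row=g[r,448:482].astype(float);bg=np.median(row);w=np.clip(bg-row-8,0,None)
    if w.sum()>0: pts.append((448+(w*np.arange(34)).sum()/w.sum(),r))
p=np.array(pts);k=np.polyfit(p[:,1],p[:,0],1);res=p[:,0]-np.polyval(k,p[:,1]);k=np.polyfit(p[abs(res)<1,1],p[abs(res)<1,0],1)
print(k,np.std(res),len(pts))
E0=[(np.polyval(k,r),r) for r in(152,252)]
P=onz("top",E0,.15);print(P,np.degrees(np.arctan2(*(P[0]-P[1])[1::-1])))
E
```

```text
[  0.0835 444.8965] 1.0959890257615361 86
[[ 0.6172 -0.3691  0.15  ]
 [ 0.3593 -0.3748  0.15  ]] 1.2601473729305104
```

View pics/r3.png

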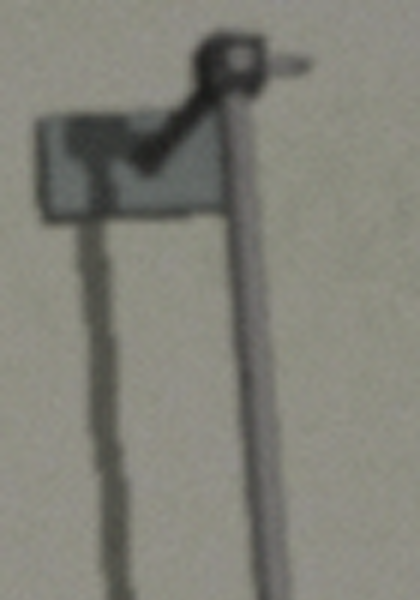

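Request:
{"fn": "move_arm", "kwargs": {
  "plan": [
    [0,0,0,0,0,0.02],
    [0,0,0,0,0,0.019],
    [-0.03,0.4,0,0,0,0],
    [-0.03,0.8,0,0,0,0],
    [-0.03,0.8,0,0,0,0]
  ]
}}

```text
clock: 6.15
position: [0.4951, -0.0531, 0.2932]
tool_rot: [3.142, 0.001, 0.024]
force: [0.8, -0.2, -1.6]
grip_width: 0.0114
```

Request:
{"fn": "move_arm", "kwargs": {
  "plan": [
    [-0.03,0.8,0,0,0,0],
    [-0.03,0.8,0,0,0,0],
    [-0.03,0.8,0,0,0,0],
    [-0.03,0.8,0,0,0,0],
    [-0.03,0.8,0,0,0,0]
  ]
}}

```text
clock: 6.65
position: [0.4932, -0.1535, 0.2932]
tool_rot: [-3.142, 0.001, 0.023]
force: [1.1, 0.1, -1.6]
grip_width: 0.0113
```

Request:
{"fn": "move_arm", "kwargs": {
  "plan": [
    [-0.03,0.8,0,0,0,0],
    [-0.03,0.8,0,0,0,0],
    [-0.03,0.8,0,0,0,0],
    [-0.03,0.8,0,0,0,0],
    [-0.03,0.8,0,0,0,0]
  ]
}}

```text
clock: 7.15
position: [0.4915, -0.2535, 0.2931]
tool_rot: [-3.141, 0.001, 0.023]
force: [0.0, 0.2, -2.3]
grip_width: 0.0112
```

Request:
{"fn": "move_arm", "kwargs": {
  "plan": [
    [0,0.8,0,0,0,0],
    [0,0.8,0,0,0,0],
    [0,0.8,0,0,0,0],
    [0,0.8,0,0,0,0],
    [0,0.8,0,0,0,0]
  ]
}}

```text
clock: 7.65
position: [0.4936, -0.3534, 0.293]
tool_rot: [-3.141, 0.001, 0.023]
force: [-0.2, -0.2, -2.2]
grip_width: 0.0115
```

```bash
python3 - <<'E'
from h import *
for n in("scene","top"):
    im=viewer.grab_frame(n)[:,:,::-1];cv2.imwrite(f"pics/{n}4.png",im)
s=cv2.imread("pics/scene4.png");cv2.imwrite("pics/s4c.png",cv2.resize(s[90:340,60:320],None,fx=2.4,fy=2.4))
go([0.494,-0.3755,0.20],0.022)
E
```

```text
turn [ 0.0001  0.0006 -0.0005] shift(after turn) [0.0247 0.8128 3.7072] shift(now) [0.0326 0.8112 3.7075]
clock 7.75 [ 0.4929 -0.3552  0.2927] [3.1412 0.0018 0.0203] [-0.0693  0.1345 -1.7497] 0.01137576223777986 [ 0.5858  0.4388 -0.0856  1.5704  0.0415  1.1355 -1.0599]
```

View pics/s4c.png

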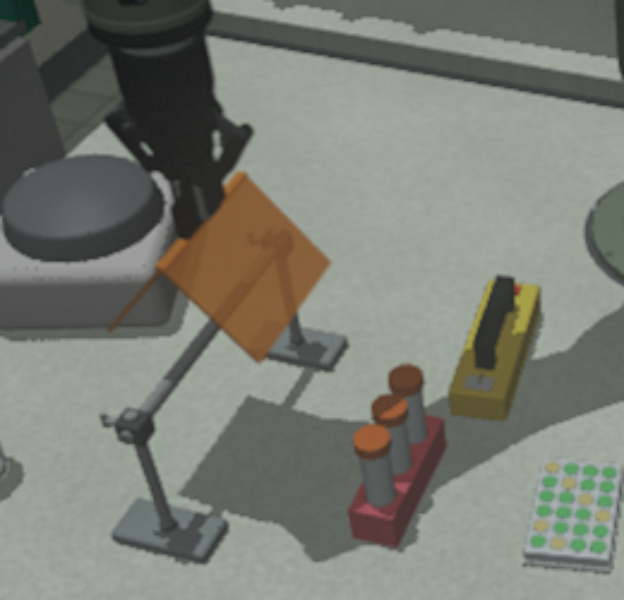

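View pics/top4.png

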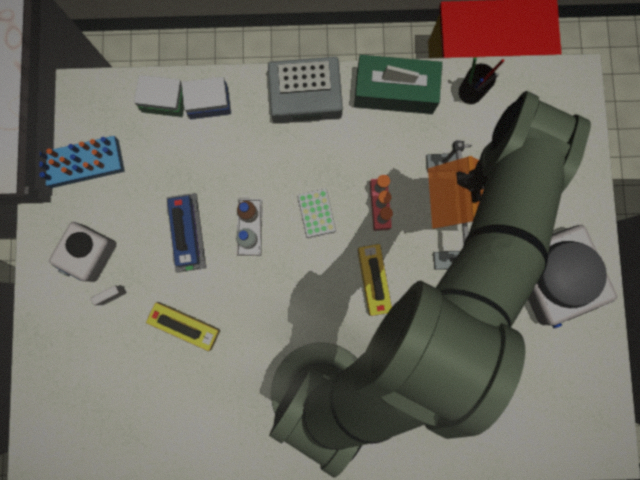

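Request:
{"fn": "move_arm", "kwargs": {
  "plan": [
    [0.03,0.5,0,0,0,0],
    [0,0.3,0,0,0,0],
    [0,0,0.6,0,0,0],
    [0,0,0.8,0,0,0],
    [0,0,0.8,0,0,0]
  ]
}}

```text
clock: 8.25
position: [0.4956, -0.3723, 0.2381]
tool_rot: [3.141, -0.0, 0.022]
force: [0.1, -0.1, -2.0]
grip_width: 0.0112
```

Request:
{"fn": "move_arm", "kwargs": {
  "plan": [
    [0,0,0.7,0,0,0],
    [0,0,0.5,0,0,0],
    [0,0,0.2,0,0,0],
    [0,0,0,0,0,0]
  ]
}}

```text
clock: 8.65
position: [0.4955, -0.372, 0.2035]
tool_rot: [-3.141, 0.001, 0.022]
force: [0.3, -0.3, -1.2]
grip_width: 0.0113
```

```bash
python3 - <<'E'
from h import *
im=viewer.grab_frame("scene")[:,:,::-1];cv2.imwrite(f"pics/scene5.png",im)
s=im;cv2.imwrite("pics/s5c.png",cv2.resize(s[120:330,90:300],None,fx=2.8,fy=2.8))
go([0.494,-0.3755,0.172],0.022)
t=cv2.imread("pics/top4.png")
cv2.imwrite("pics/pl.png",cv2.resize(t[180:250,285:350],None,fx=8,fy=8,interpolation=cv2.INTER_CUBIC))
E
```

```text
turn [ 0.0001 -0.0001 -0.0001] shift(after turn) [-0.0746  0.1316  1.2852] shift(now) [-0.0748  0.1314  1.2852]
clock 8.7 [ 0.4958 -0.3722  0.2041] [ 3.1414 -0.0002  0.0218] [ 1.1601 -0.4869 -2.8114] 0.011256465552503656 [ 0.6053  0.542  -0.0836  1.6395  0.0526  0.962  -1.0455]
```

View pics/s5c.png

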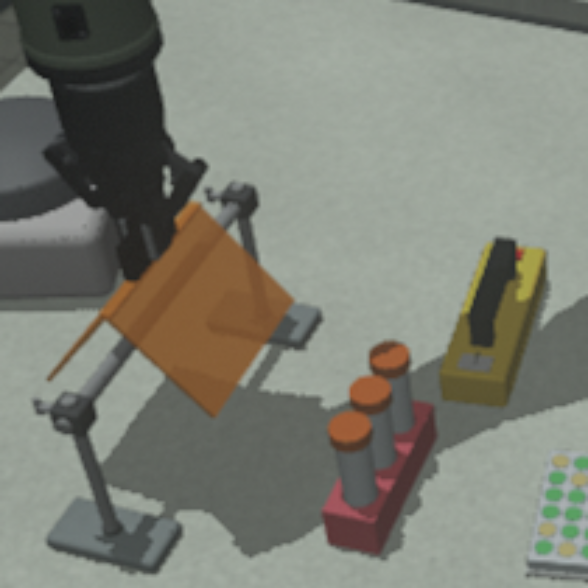

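View pics/pl.png

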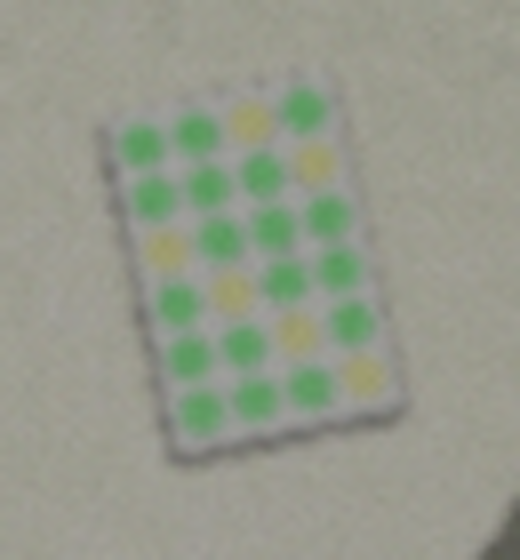

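Request:
{"fn": "move_arm", "kwargs": {
  "plan": [
    [0,0.13,0.3,0,0,0],
    [0,0,0.4,0,0,0],
    [0,0,0.3,0,0,0],
    [0,0,0.1,0,0,0],
    [0,0,0,0,0,0]
  ]
}}

```text
clock: 9.2
position: [0.4955, -0.375, 0.1757]
tool_rot: [-3.141, 0.001, 0.022]
force: [0.7, -0.1, -1.3]
grip_width: 0.0113
```

Request:
{"fn": "move_arm", "kwargs": {
  "plan": [
    [0,0,0.1,0,0,0],
    [0,0,0,0,0,0]
  ]
}}

```text
clock: 9.4
position: [0.4959, -0.3751, 0.174]
tool_rot: [3.142, -0.0, 0.022]
force: [0.0, 1.6, -2.0]
grip_width: 0.0112
```

```bash
python3 - <<'E'
from h import *
im=viewer.grab_frame("scene")[:,:,::-1];cv2.imwrite(f"pics/scene6.png",im)
s=im;cv2.imwrite("pics/s6c.png",cv2.resize(s[120:300,90:270],None,fx=3.2,fy=3.2))
go([0.494,-0.3755,0.172],0.022)
t=cv2.imread("pics/top4.png");h=hsv(t)
m=cv2.inRange(h,(25,60,60),(90,255,255)); 
c=np.array([(102,118),(335,62),(408,400),(172,460)])/8.+[285,180]
P=onz("top",c,.012);print(P,P.mean(0))
# wells: corner well centres
w=np.array([(141,146),(304,108),(363,376),(202,411)])/8.+[285,180]
W=onz("top",w,.02);print(W,W.mean(0),[np.degrees(np.arctan2(v[1],v[0])) for v in(W[0]-W[3],W[1]-W[2])])
E
```

```text
turn [ 0.     -0.0001 -0.0001] shift(after turn) [-0.0777  0.0153  0.0809] shift(now) [-0.0777  0.0153  0.0808]
clock 9.45 [ 0.4959 -0.3751  0.174 ] [ 3.1416 -0.0004  0.0218] [ 0.7364  2.0057 -1.1446] 0.011174714163674097 [ 0.6085  0.5788 -0.0829  1.6611  0.0574  0.9037 -1.0454]
[[ 0.5486  0.0479  0.012 ]
 [ 0.5663 -0.0349  0.012 ]
 [ 0.445  -0.0568  0.012 ]
 [ 0.4262  0.0264  0.012 ]] [ 0.4965 -0.0044  0.012 ]
[[ 0.5364  0.0342  0.02  ]
 [ 0.5483 -0.0234  0.02  ]
 [ 0.4527 -0.0411  0.02  ]
 [ 0.442   0.0153  0.02  ]] [ 0.4949 -0.0037  0.02  ] [np.float64(11.275248038985616), np.float64(10.480740284443849)]
```

View pics/s6c.png

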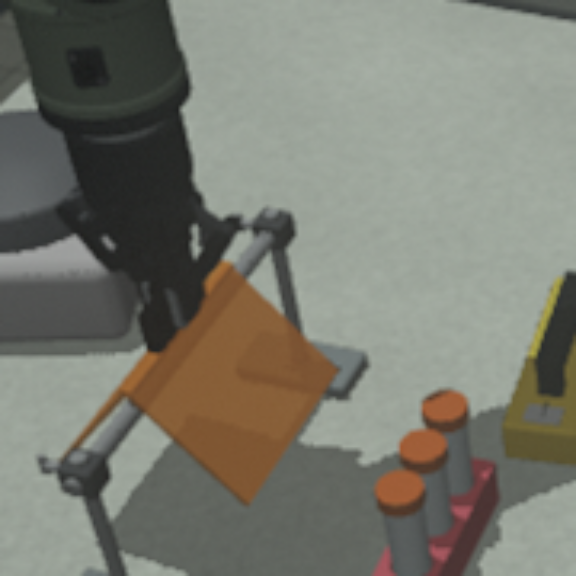

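Request:
{"fn": "move_arm", "kwargs": {
  "plan": [
    [0,-0.05,0,0,0,0],
    [0,0,0.05,0,0,0],
    [0,0,0,0,0,0]
  ]
}}

```text
clock: 9.75
position: [0.4957, -0.3738, 0.1725]
tool_rot: [-3.141, 0.0, 0.022]
force: [1.4, 0.7, -0.6]
grip_width: 0.0112
```

```bash
python3 - <<'E'
from h import *
go([0.494,-0.3755,0.172],0.022)
E
```

```text
turn [-0.      0.     -0.0001] shift(after turn) [-0.0697  0.0647  0.0206] shift(now) [-0.0696  0.0647  0.0206]
clock 9.75 [ 0.4957 -0.3738  0.1725] [-3.1415  0.      0.0218] [ 1.4087  0.6763 -0.5785] 0.011223853082406927 [ 0.607   0.5794 -0.0828  1.6645  0.0577  0.9001 -1.0473]
```

Request:
{"fn": "move_arm", "kwargs": {
  "plan": [
    [0,0,0.05,0,0,0],
    [0,0,0,0,0,0]
  ]
}}

```text
clock: 9.95
position: [0.4959, -0.3737, 0.1721]
tool_rot: [-3.141, -0.001, 0.022]
force: [-2.2, 5.2, 11.4]
grip_width: 0.011
```

```bash
python3 - <<'E'
from h import *
go([0.494,-0.3755,0.172],0.022)
E
```

```text
turn [-0.0001 -0.0002 -0.    ] shift(after turn) [-0.0795  0.0723  0.0026] shift(now) [-0.0795  0.0723  0.0025]
clock 9.95 [ 0.4959 -0.3737  0.1721] [-3.1414 -0.0006  0.0218] [-2.1965  5.2059 11.4398] 0.011041891164740874 [ 0.6069  0.5798 -0.0831  1.665   0.0576  0.8987 -1.0475]
```

Request:
{"fn": "move_arm", "kwargs": {
  "plan": [
    [0,-0.04,-0.02,0,0,0],
    [0,0,0,0,0,0]
  ]
}}

```text
clock: 10.15
position: [0.4957, -0.3731, 0.1719]
tool_rot: [3.141, -0.0, 0.022]
force: [0.3, -0.5, -0.3]
grip_width: 0.0111
```

```bash
python3 - <<'E'
from h import *
go([0.494,-0.3755,0.172],0.022)
E
```

```text
turn [ 0.0001 -0.0001 -0.0001] shift(after turn) [-0.0688  0.093  -0.0051] shift(now) [-0.0688  0.093  -0.0051]
clock 10.15 [ 0.4957 -0.3731  0.1719] [ 3.1412 -0.0002  0.0216] [ 0.2621 -0.4571 -0.2959] 0.011098961646425671 [ 0.6058  0.5793 -0.0827  1.6667  0.0582  0.8977 -1.0489]
```

Request:
{"fn": "move_arm", "kwargs": {
  "plan": [
    [0,0,0,0,0,0],
    [0,0,0,0,0,0],
    [0,0,0,0,0,0],
    [0,0,0,0,0,0],
    [0,0,0,0,0,0]
  ],
  "claw": -0.2
}}

```text
clock: 10.65
position: [0.4957, -0.373, 0.1718]
tool_rot: [-3.142, -0.0, 0.022]
force: [-0.7, -0.1, 0.4]
grip_width: 0.0513
```

```bash
python3 - <<'E'
from h import *
im=viewer.grab_frame("scene")[:,:,::-1];cv2.imwrite(f"pics/scene7.png",im)
s=im;cv2.imwrite("pics/s7c.png",cv2.resize(s[120:300,90:270],None,fx=3.2,fy=3.2))
go([0.494,-0.3755,0.172],0.022)
E
```

```text
turn [-0.     -0.     -0.0001] shift(after turn) [-0.0684  0.0982 -0.0086] shift(now) [-0.0683  0.0982 -0.0086]
clock 10.7 [ 0.4957 -0.373   0.1718] [-3.1416 -0.      0.0216] [ 0.343  -0.7033  0.413 ] 0.05103767492838002 [ 0.6058  0.5794 -0.0828  1.6667  0.0579  0.8979 -1.0489]
```

View pics/s7c.png

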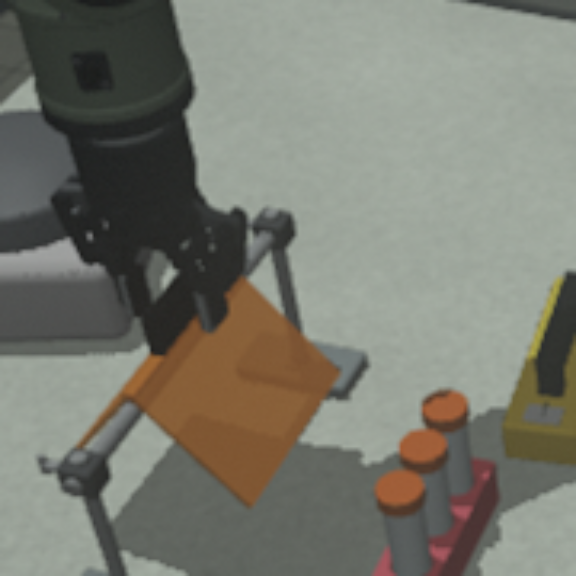

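Request:
{"fn": "move_arm", "kwargs": {
  "plan": [
    [0,0,-0.4,0,0,0],
    [0,0,-0.8,0,0,0],
    [0,0,-1,0,0,0],
    [0,0,-1,0,0,0],
    [0,0,-1,0,0,0]
  ]
}}

```text
clock: 11.2
position: [0.4956, -0.3729, 0.2787]
tool_rot: [3.141, -0.001, 0.022]
force: [-0.1, -1.1, 0.9]
grip_width: 0.0512
```

```bash
python3 - <<'E'
from h import *
for n in("scene","top"):
    im=viewer.grab_frame(n)[:,:,::-1];cv2.imwrite(f"pics/{n}8.png",im)
s=cv2.imread("pics/scene8.png");cv2.imwrite("pics/s8c.png",cv2.resize(s[120:300,90:270],None,fx=3.2,fy=3.2))
go([0.449,0.362,0.29],0.115)
E
```

```text
turn [ 0.001  -0.0014 -0.0298] shift(after turn) [  1.4798 -29.4548  -0.3617] shift(now) [ -1.2771 -29.463   -0.4579]
clock 11.3 [ 0.4967 -0.3738  0.281 ] [ 3.1385 -0.0046  0.0214] [-0.2647  0.6188 -0.1758] 0.05111956110685945 [ 0.6059  0.4685 -0.0825  1.5533  0.0416  1.116  -1.0352]
```

View pics/s8c.png

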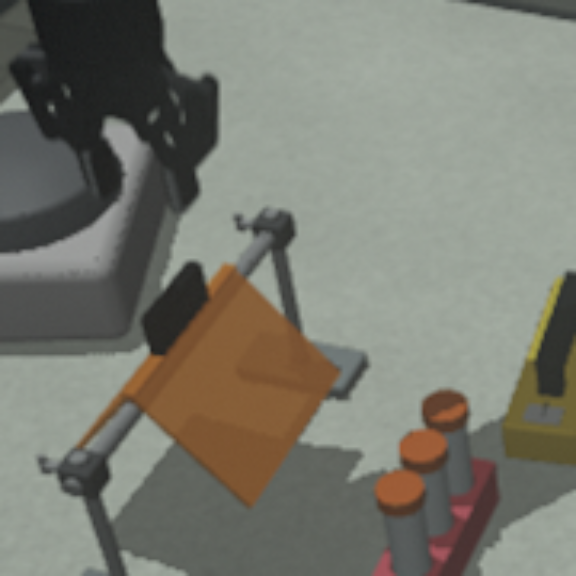

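Request:
{"fn": "move_arm", "kwargs": {
  "plan": [
    [0,0,-0.2,0,0,-0.046],
    [0,0,-0.2,0,0,-0.046],
    [0,0,0,0,0,-0.046],
    [0,0,0,0,0,-0.046],
    [0,0,0,0,0,-0.046]
  ]
}}

```text
clock: 11.8
position: [0.4956, -0.373, 0.287]
tool_rot: [3.141, 0.0, 0.75]
force: [0.2, -0.7, -0.2]
grip_width: 0.0515
```

Request:
{"fn": "move_arm", "kwargs": {
  "plan": [
    [0,0,0,0,0,-0.047],
    [0,0,0,0,0,-0.047],
    [0,0,0,0,0,-0.047],
    [0,0,0,0,0,-0.047],
    [0,0,0,0,0,-0.047]
  ]
}}

```text
clock: 12.3
position: [0.4955, -0.373, 0.287]
tool_rot: [-3.141, 0.0, 1.489]
force: [-0.8, 0.4, 0.2]
grip_width: 0.0514
```

Request:
{"fn": "move_arm", "kwargs": {
  "plan": [
    [0,0,0,0,0,-0.047],
    [0,0,0,0,0,-0.047],
    [0,0,0,0,0,-0.047],
    [0,0,0,0,0,-0.047],
    [0,0,0,0,0,-0.047]
  ]
}}

```text
clock: 12.8
position: [0.4955, -0.373, 0.2869]
tool_rot: [-3.141, -0.0, 2.227]
force: [-0.1, -0.3, 0.7]
grip_width: 0.0516
```

Request:
{"fn": "move_arm", "kwargs": {
  "plan": [
    [0,0,0,0,0,-0.047],
    [0,0,0,0,0,-0.047],
    [0,0,0,0,0,-0.047],
    [0,0,0,0,0,-0.047],
    [0,0,0,0,0,-0.047]
  ]
}}

```text
clock: 13.3
position: [0.4955, -0.373, 0.287]
tool_rot: [-3.141, -0.0, 2.965]
force: [-0.2, 0.2, -0.5]
grip_width: 0.0512
```

```bash
python3 - <<'E'
from h import *
go([0.449,0.362,0.29],0.115+np.pi)
E
```

```text
turn [-0.0001 -0.0001 -0.0928] shift(after turn) [-1.527  29.4207 -0.1213] shift(now) [ 6.9962 28.6175 -0.1273]
clock 13.3 [ 0.4955 -0.373   0.287 ] [-3.1413 -0.0002  2.965 ] [-0.1661  0.2192 -0.4847] 0.0511715751182548 [ 1.0313  0.5495 -0.7385  1.52    0.3838  1.2215  1.628 ]
```

Request:
{"fn": "move_arm", "kwargs": {
  "plan": [
    [0,0,0,0,0,-0.046],
    [0,0,0,0,0,-0.046],
    [-0.05,0.5,0,0,0,0],
    [-0.05,0.9,0,0,0,0],
    [-0.05,1,0,0,0,0]
  ]
}}

```text
clock: 13.8
position: [0.4927, -0.3116, 0.2867]
tool_rot: [3.141, -0.0, -3.041]
force: [1.1, 1.4, -0.1]
grip_width: 0.0517
```

Request:
{"fn": "move_arm", "kwargs": {
  "plan": [
    [-0.05,1,0,0,0,0],
    [-0.05,1,0,0,0,0],
    [-0.05,1,0,0,0,0],
    [-0.05,1,0,0,0,0],
    [-0.05,1,0,0,0,0]
  ]
}}

```text
clock: 14.3
position: [0.4855, -0.1861, 0.287]
tool_rot: [-3.141, -0.0, -3.04]
force: [0.9, 0.4, 0.1]
grip_width: 0.0512
```

Request:
{"fn": "move_arm", "kwargs": {
  "plan": [
    [-0.05,1,0,0,0,0],
    [-0.05,1,0,0,0,0],
    [-0.05,1,0,0,0,0],
    [-0.05,1,0,0,0,0],
    [-0.05,1,0,0,0,0]
  ]
}}

```text
clock: 14.8
position: [0.4782, -0.0613, 0.2869]
tool_rot: [-3.141, 0.0, -3.04]
force: [-0.9, 0.2, -0.6]
grip_width: 0.0514
```

Request:
{"fn": "move_arm", "kwargs": {
  "plan": [
    [-0.05,1,0,0,0,0],
    [-0.05,1,0,0,0,0],
    [-0.05,1,0,0,0,0],
    [-0.05,1,0,0,0,0],
    [-0.05,1,0,0,0,0]
  ]
}}

```text
clock: 15.3
position: [0.4709, 0.0634, 0.2869]
tool_rot: [-3.141, 0.0, -3.04]
force: [1.1, -0.5, 0.9]
grip_width: 0.0513
```

Request:
{"fn": "move_arm", "kwargs": {
  "plan": [
    [-0.05,1,0,0,0,0],
    [-0.05,1,0,0,0,0],
    [-0.05,1,0,0,0,0],
    [-0.05,1,0,0,0,0],
    [-0.05,1,0,0,0,0]
  ]
}}

```text
clock: 15.8
position: [0.4638, 0.1883, 0.2869]
tool_rot: [-3.141, 0.0, -3.04]
force: [0.0, -0.2, -0.4]
grip_width: 0.0515
```

```bash
python3 - <<'E'
from h import *
go([0.449,0.362,0.29],0.115+np.pi)
E
```

```text
turn [-0.0001  0.     -0.0044] shift(after turn) [-0.2103  6.971  -0.1232] shift(now) [-0.1149  6.9731 -0.1259]
clock 15.8 [0.4638 0.1883 0.2869] [-3.1412  0.0001 -3.0403] [ 0.0163 -0.1916 -0.3719] 0.05147997593913095 [ 0.2458  0.3944 -0.9766  1.8176  0.3616  1.1219  0.8162]
```

Request:
{"fn": "move_arm", "kwargs": {
  "plan": [
    [-0.03,0.9,0,0,0,-0.004],
    [-0.03,0.9,0,0,0,0],
    [0,0.7,0,0,0,0],
    [0,0.4,0,0,0,0],
    [0,0.1,0,0,0,0]
  ]
}}

```text
clock: 16.3
position: [0.4568, 0.2626, 0.2869]
tool_rot: [3.142, -0.0, -3.024]
force: [-0.1, 0.1, -0.5]
grip_width: 0.0511
```

```bash
python3 - <<'E'
from h import *
s=viewer.grab_frame("scene")[:,:,::-1];cv2.imwrite("pics/scene9.png",s)
t=cv2.imread("pics/top8.png")
f=lambda im:np.clip(im*1.7,0,255).astype(np.uint8)
cv2.imwrite("pics/l9s.png",f(cv2.resize(s[265:385,420:500],None,fx=6,fy=6,interpolation=cv2.INTER_CUBIC))[:600])
cv2.imwrite("pics/l8t.png",f(cv2.resize(t[185:285,150:220],None,fx=6,fy=6,interpolation=cv2.INTER_CUBIC)))
go([0.449,0.362,0.09],0.115+np.pi)
E
```

```text
turn [-0.     0.     0.001] shift(after turn) [-0.1373  4.0065  7.8736] shift(now) [-0.1493  4.0066  7.8733]
clock 16.35 [0.4571 0.2621 0.2868] [-3.1415  0.     -3.0235] [-0.4018 -0.165   0.0863] 0.05110239054004478 [ 0.0807  0.4449 -0.9687  1.7552  0.3985  1.1537  0.6806]
```

View pics/l9s.png

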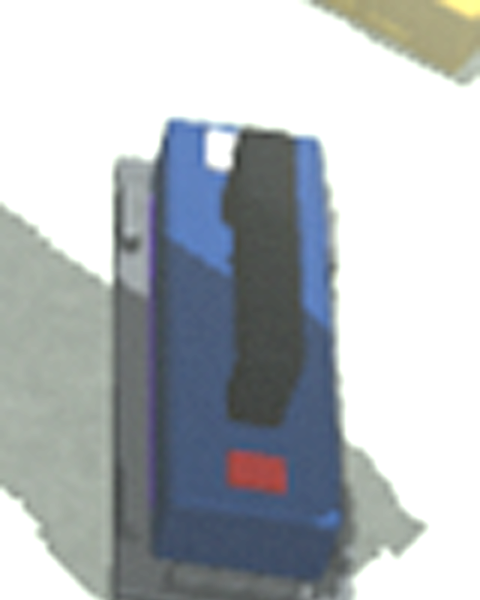

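View pics/l8t.png

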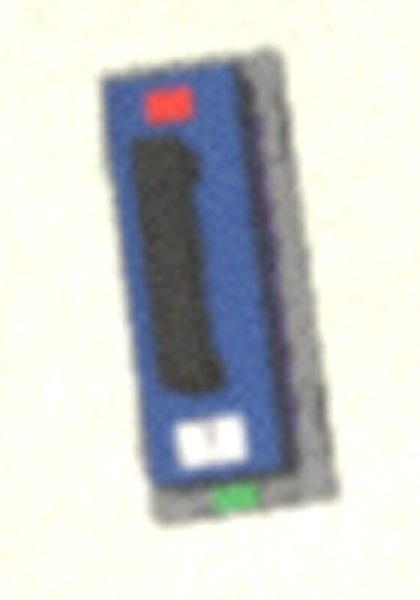

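View pics/scene9.png

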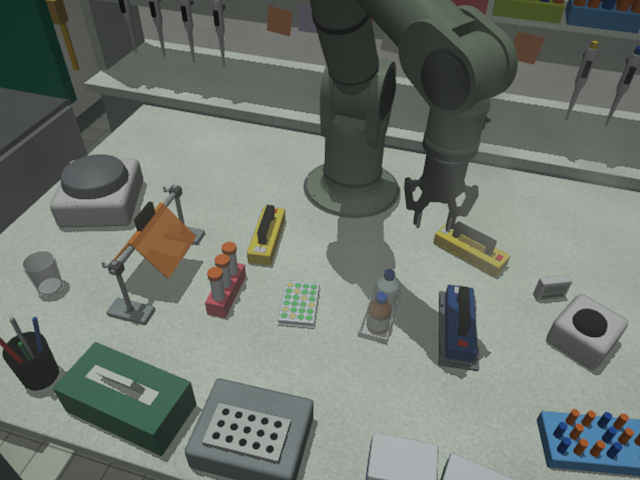

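```bash
python3 - <<'E'
from h import *
a=np.array([(105,75),(235,63),(292,468),(152,482)])/6.+[150-.4,185-.4]
b=np.array([(340,515),(158,510),(168,120),(318,138)])/6.+[420-.4,265-.4]
T=tri(a,b);print(T,T.mean(0))
P=onz("top",a,.048);Q=onz("scene",b,.048);print(P,P.mean(0));print(Q,Q.mean(0))
for M in(T,P,Q):print([np.degrees(np.arctan2(v[1],v[0])) for v in(M[0]-M[3],M[1]-M[2])])
h=np.array([(132,143),(185,140),(214,385),(160,388)])/6.+[150-.4,185-.4]
H=onz("top",h,.088);print(H.mean(0),H)
E
```

```text
[[0.5429 0.4047 0.055  0.0013]
 [0.5498 0.3463 0.0429 0.0031]
 [0.3613 0.3237 0.0443 0.0038]
 [0.3566 0.3835 0.049  0.0007]] [0.4526 0.3646 0.0478 0.0022]
[[0.5446 0.4062 0.048 ]
 [0.5484 0.3465 0.048 ]
 [0.3612 0.3209 0.048 ]
 [0.3567 0.3842 0.048 ]] [0.4527 0.3645 0.048 ]
[[0.537  0.4064 0.048 ]
 [0.5543 0.3443 0.048 ]
 [0.3642 0.3253 0.048 ]
 [0.3558 0.3833 0.048 ]] [0.4528 0.3649 0.048 ]
[np.float64(6.486225497274119), np.float64(6.828851992389181)]
[np.float64(6.672955170519368), np.float64(7.794456962259934)]
[np.float64(7.276506436283923), np.float64(5.706254174289789)]
[0.4498 0.3638 0.088 ] [[0.5044 0.3819 0.088 ]
 [0.5051 0.3584 0.088 ]
 [0.3952 0.3455 0.088 ]
 [0.3946 0.3693 0.088 ]]
```

Request:
{"fn": "move_arm", "kwargs": {
  "plan": [
    [-0.06,0.9,0,0,0,0],
    [-0.06,0.9,0.5,0,0,0],
    [-0.06,0.9,1,0,0,0],
    [-0.05,0.9,1,0,0,0],
    [-0.05,0.47,1,0,0,0]
  ]
}}

```text
clock: 16.85
position: [0.4523, 0.3641, 0.1984]
tool_rot: [3.141, 0.0, -3.024]
force: [1.2, 0.3, 0.2]
grip_width: 0.0513
```

Request:
{"fn": "move_arm", "kwargs": {
  "plan": [
    [0,0,1,0,0,0],
    [0,0,1,0,0,0],
    [0,0,0.6,0,0,0],
    [0,0,0,0,0,0]
  ]
}}

```text
clock: 17.25
position: [0.4522, 0.3621, 0.1329]
tool_rot: [-3.14, -0.002, -3.024]
force: [-0.5, -0.2, 1.7]
grip_width: 0.0512
```

```bash
python3 - <<'E'
from h import *
s=viewer.grab_frame("scene")[:,:,::-1];cv2.imwrite("pics/s10.png",cv2.resize(s[200:380,380:560],None,fx=3.2,fy=3.2))
go([0.452,0.364,0.058],0.117+np.pi)
E
```

```text
turn [-0.0001 -0.0002  0.0003] shift(after turn) [0.0173 0.0472 3.0502] shift(now) [0.015  0.0486 3.0502]
clock 17.3 [0.4526 0.3629 0.1343] [-3.1411 -0.0007 -3.0237] [ 0.067  -0.3452  0.3823] 0.0509419688566743 [-0.2177  0.701  -0.8285  1.7762  0.624   0.9494  0.379 ]
```

View pics/s10.png

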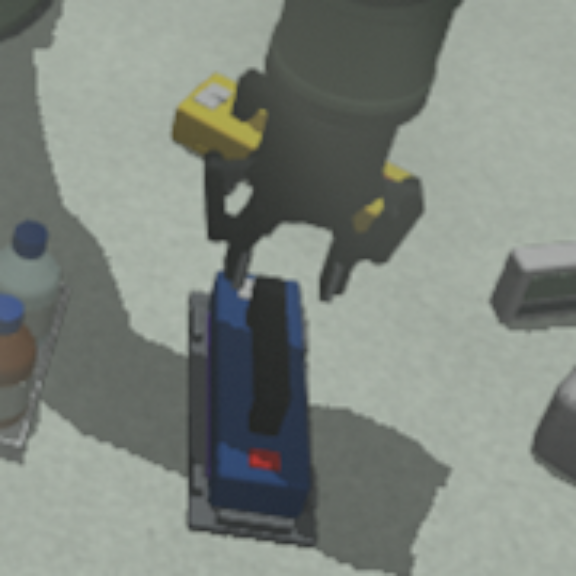

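Request:
{"fn": "move_arm", "kwargs": {
  "plan": [
    [0.01,0.04,0.8,0,0,0],
    [0,0,0.6,0,0,0],
    [0,0,0.2,0,0,0],
    [0,0,0,0,0,0]
  ]
}}

```text
clock: 17.7
position: [0.4521, 0.3643, 0.0942]
tool_rot: [-3.141, -0.0, -3.023]
force: [-0.1, 0.3, -0.1]
grip_width: 0.051
```

```bash
python3 - <<'E'
from h import *
s=viewer.grab_frame("scene")[:,:,::-1];cv2.imwrite("pics/s11.png",np.clip(1.5*cv2.resize(s[200:380,380:560],None,fx=3.2,fy=3.2),0,255).astype(np.uint8))
go([0.452,0.364,0.058],0.117+np.pi)
E
```

```text
turn [0.0001 0.     0.0006] shift(after turn) [ 0.0092 -0.0209  1.4692] shift(now) [ 0.0093 -0.0212  1.4692]
clock 17.75 [0.4522 0.3645 0.0947] [ 3.1414  0.0001 -3.0226] [0.7857 0.1795 1.0057] 0.05127996016624591 [-0.2461  0.7519 -0.7902  1.7987  0.6777  0.8848  0.3369]
```

View pics/s11.png

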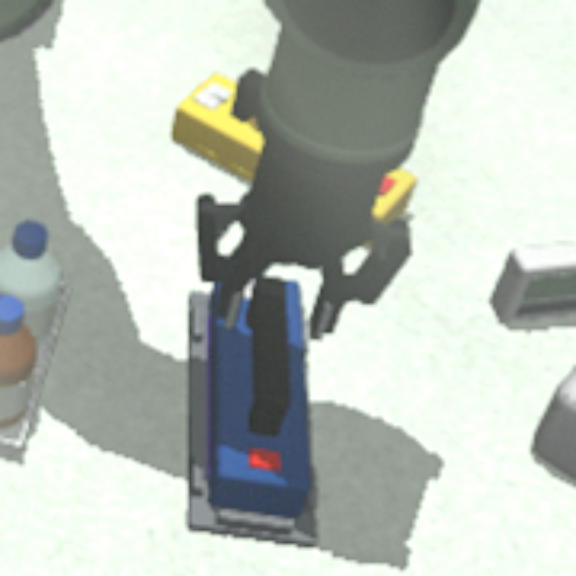

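Request:
{"fn": "move_arm", "kwargs": {
  "plan": [
    [0,0,0.6,0,0,0],
    [0,0,0.6,0,0,0],
    [0,0,0.25,0,0,0],
    [0,0,0,0,0,0]
  ]
}}

```text
clock: 18.15
position: [0.4515, 0.3641, 0.0569]
tool_rot: [-3.141, -0.002, -3.022]
force: [-0.5, -0.5, 0.8]
grip_width: 0.0514
```

Request:
{"fn": "move_arm", "kwargs": {
  "plan": [
    [0,0,0,0,0,0],
    [0,0,0,0,0,0],
    [0,0,0,0,0,0],
    [0,0,0,0,0,0],
    [0,0,0,0,0,0]
  ],
  "claw": 1,
  "force": 80
}}

```text
clock: 18.65
position: [0.4523, 0.3649, 0.0585]
tool_rot: [3.141, 0.001, -3.022]
force: [-0.6, 2.9, 5.7]
grip_width: 0.021
```

```bash
python3 - <<'E'
from h import *
go([0.452,0.364,0.058],0.117+np.pi)
E
```

```text
turn [0.0002 0.0002 0.0007] shift(after turn) [ 0.014  -0.0329  0.0212] shift(now) [ 0.0141 -0.0329  0.0212]
clock 18.65 [0.4523 0.3649 0.0585] [ 3.1408  0.0007 -3.0224] [-0.5513  2.9316  5.6884] 0.02100236743854409 [-0.2714  0.8001 -0.752   1.8141  0.7286  0.827   0.2982]
```

Request:
{"fn": "move_arm", "kwargs": {
  "plan": [
    [0,0,-0.2,0,0,0],
    [0,0,-0.4,0,0,0],
    [0,0,-0.7,0,0,0],
    [0,0,-0.8,0,0,0],
    [0,0,-0.8,0,0,0]
  ]
}}

```text
clock: 19.15
position: [0.452, 0.3643, 0.1325]
tool_rot: [3.142, 0.0, -3.022]
force: [-0.1, 0.2, -4.6]
grip_width: 0.0208
```

Request:
{"fn": "move_arm", "kwargs": {
  "plan": [
    [0,0,-0.8,0,0,0],
    [0,0,-0.8,0,0,0],
    [0,0,-0.8,0,0,0],
    [0,0,-0.8,0,0,0],
    [0,0,-0.8,0,0,0]
  ]
}}

```text
clock: 19.65
position: [0.4518, 0.3642, 0.2327]
tool_rot: [3.141, 0.0, -3.022]
force: [0.8, 0.4, -4.4]
grip_width: 0.0208
```

```bash
python3 - <<'E'
from h import *
for n in("scene","top"):
    im=viewer.grab_frame(n)[:,:,::-1];cv2.imwrite(f"pics/{n}12.png",im)
go([0.495,-0.004,0.23],0.19+np.pi)
E
```

```text
turn [ 0.0006  0.0011 -0.0226] shift(after turn) [  1.12   -14.8219   0.1569] shift(now) [  0.0678 -14.8643   0.1272]
clock 19.75 [0.4525 0.3652 0.2339] [ 3.1396  0.0035 -3.0225] [-0.2568  0.6403 -5.4252] 0.02126866473830355 [-0.1669  0.5867 -0.9063  1.6871  0.5078  1.1166  0.4694]
```

View pics/scene12.png

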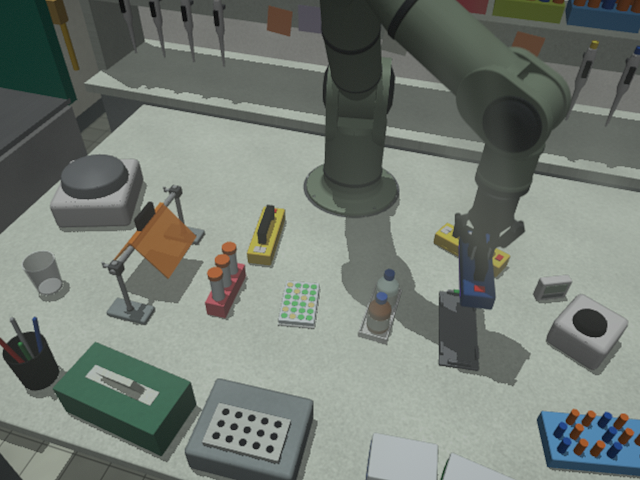

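View pics/top12.png

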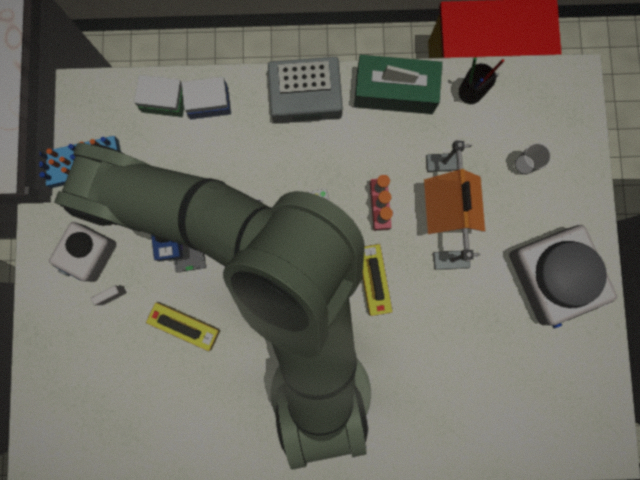

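```bash
python3 - <<'E'
from h import *
def wells(f,roi):
    im=cv2.imread(f);x0,y0,x1,y1=roi
    c=cv2.resize(im[y0:y1,x0:x1],None,fx=6,fy=6,interpolation=cv2.INTER_CUBIC)
    s=cv2.GaussianBlur(hsv(c)[:,:,1],(0,0),3)
    _,m=cv2.threshold(s,0,255,cv2.THRESH_OTSU)
    n,l,st,ce=cv2.connectedComponentsWithStats(m)
    ok=[i for i in range(1,n) if 250<st[i,4]<3000]
    print(f,len(ok),sorted(st[ok,4]))
    return (ce[ok]+.5)/6-.5+[x0,y0]
for n,f,roi in(("top","pics/top4.png",(295,186,340,240)),("top","pics/top8.png",(295,186,340,240)),("scene","pics/scene9.png",(278,278,324,330)),("scene","pics/scene12.png",(278,278,324,330))):
    w=wells(f,roi)
    W=onz(n,w,.02);c,sz,an=cv2.minAreaRect(W[:,:2].astype(np.float32)*1000)
    print(W.mean(0),c,sz,an)
E
```

```text
pics/top4.png 24 [np.int32(500), np.int32(511), np.int32(515), np.int32(522), np.int32(550), np.int32(571), np.int32(722), np.int32(734), np.int32(735), np.int32(738), np.int32(742), np.int32(743), np.int32(743), np.int32(744), np.int32(749), np.int32(753), np.int32(753), np.int32(763), np.int32(764), np.int32(765), np.int32(766), np.int32(781), np.int32(796), np.int32(801)]
[ 0.4959 -0.0026  0.02  ] (495.9927062988281, -2.6687774658203125) (96.64128875732422, 58.07109832763672) 10.893895149230957
pics/top8.png 24 [np.int32(498), np.int32(507), np.int32(513), np.int32(532), np.int32(558), np.int32(561), np.int32(722), np.int32(723), np.int32(740), np.int32(744), np.int32(744), np.int32(747), np.int32(749), np.int32(749), np.int32(751), np.int32(751), np.int32(753), np.int32(753), np.int32(754), np.int32(759), np.int32(764), np.int32(779), np.int32(782), np.int32(799)]
[ 0.4959 -0.0026  0.02  ] (495.9573974609375, -2.6633033752441406) (96.46836853027344, 58.11306381225586) 10.803241729736328
pics/scene9.png 24 [np.int32(545), np.int32(564), np.int32(601), np.int32(602), np.int32(617),
[... 213 characters left out ...]
.int32(919), np.int32(942), np.int32(946), np.int32(955), np.int32(962)]
[ 0.4947 -0.0039  0.02  ] (494.6600036621094, -3.7960243225097656) (96.77735900878906, 58.162681579589844) 10.699874877929688
pics/scene12.png 24 [np.int32(549), np.int32(567), np.int32(600), np.int32(607), np.int32(620), np.int32(650), np.int32(785), np.int32(805), np.int32(814), np.int32(815), np.int32(839), np.int32(854), np.int32(859), np.int32(862), np.int32(872), np.int32(874), np.int32(878), np.int32(887), np.int32(907), np.int32(921), np.int32(940), np.int32(942), np.int32(955), np.int32(966)]
[ 0.4947 -0.0039  0.02  ] (494.635498046875, -3.82049560546875) (96.85453033447266, 58.1340217590332) 10.723625183105469
```

Request:
{"fn": "move_arm", "kwargs": {
  "plan": [
    [0,0,0,0,0,-0.011],
    [0,0,0,0,0,-0.011],
    [0.07,-0.4,0,0,0,0],
    [0.07,-0.8,0,0,0,0],
    [0.07,-0.9,0,0,0,0]
  ]
}}

```text
clock: 20.25
position: [0.4562, 0.3108, 0.2302]
tool_rot: [-3.141, -0.001, -2.954]
force: [0.5, -0.2, -4.5]
grip_width: 0.0206
```

Request:
{"fn": "move_arm", "kwargs": {
  "plan": [
    [0.07,-0.9,0,0,0,0],
    [0.07,-0.9,0,0,0,0],
    [0.07,-0.9,0,0,0,0],
    [0.07,-0.9,0,0,0,0],
    [0.07,-0.9,0,0,0,0]
  ]
}}

```text
clock: 20.75
position: [0.4688, 0.1979, 0.2303]
tool_rot: [-3.141, -0.001, -2.955]
force: [0.2, 0.0, -5.3]
grip_width: 0.0208
```

Request:
{"fn": "move_arm", "kwargs": {
  "plan": [
    [0.07,-0.9,0,0,0,0],
    [0.07,-0.9,0,0,0,0],
    [0.07,-0.9,0,0,0,0],
    [0.07,-0.9,0,0,0,0],
    [0.07,-0.9,0,0,0,0]
  ]
}}

```text
clock: 21.25
position: [0.4811, 0.0858, 0.2304]
tool_rot: [-3.141, -0.001, -2.955]
force: [0.0, 0.4, -4.7]
grip_width: 0.0206
```

```bash
python3 - <<'E'
from h import *
go([0.4953,-0.0033,0.23],0.188+np.pi)
E
```

```text
turn [-0.0001 -0.0002 -0.0004] shift(after turn) [ 0.1079 -3.6088  0.0149] shift(now) [ 0.1032 -3.6089  0.0166]
clock 21.25 [0.4811 0.0858 0.2304] [-3.1411 -0.0006 -2.9549] [ 0.0124  0.4147 -4.7308] 0.020584990907177844 [ 0.4448  0.4509 -0.9733  1.9164  0.4409  1.0063  1.0313]
```

Request:
{"fn": "move_arm", "kwargs": {
  "plan": [
    [0.03,-0.9,0,0,0,0],
    [0.03,-0.9,0,0,0,0],
    [0.03,-0.8,0,0,0,0],
    [0.01,-0.6,0,0,0,0],
    [0,-0.4,0,0,0,0]
  ]
}}

```text
clock: 21.75
position: [0.4955, -0.0031, 0.2303]
tool_rot: [-3.141, -0.001, -2.956]
force: [-0.7, 1.0, -3.9]
grip_width: 0.0207
```

Request:
{"fn": "move_arm", "kwargs": {
  "plan": [
    [0,0,0.5,0,0,0],
    [0,0,0.8,0,0,0],
    [0,0,0.8,0,0,0],
    [0,0,0.8,0,0,0],
    [0,0,0.6,0,0,0]
  ]
}}

```text
clock: 22.25
position: [0.4952, -0.0007, 0.1414]
tool_rot: [3.141, -0.001, -2.953]
force: [0.3, 0.3, -3.5]
grip_width: 0.0209
```

Request:
{"fn": "move_arm", "kwargs": {
  "plan": [
    [0,0,0.4,0,0,0],
    [0,0,0.1,0,0,0],
    [0,0,0,0,0,0]
  ]
}}

```text
clock: 22.55
position: [0.4961, -0.0011, 0.1306]
tool_rot: [3.141, -0.0, -2.953]
force: [-0.2, 0.5, -3.8]
grip_width: 0.0208
```

```bash
python3 - <<'E'
from h import *
for n in("scene","top"):
    im=viewer.grab_frame(n)[:,:,::-1];cv2.imwrite(f"pics/{n}13.png",im)
s=cv2.imread("pics/scene13.png");cv2.imwrite("pics/s13.png",np.clip(1.5*cv2.resize(s[200:360,230:400],None,fx=4,fy=4,interpolation=cv2.INTER_CUBIC),0,255).astype(np.uint8)[:600])
go([0.4953,-0.0033,0.086],0.188+np.pi)
E
```

```text
turn [-0.      0.0003  0.    ] shift(after turn) [ 0.0583 -0.0738  1.8054] shift(now) [ 0.0599 -0.0736  1.8054]
clock 22.65 [ 0.4964 -0.0012  0.1311] [-3.1414  0.0009 -2.9535] [-0.157  -0.2849 -3.8072] 0.021067060947705794 [ 0.513   0.5936 -0.8515  1.9941  0.609   0.827   1.0733]
```

View pics/s13.png

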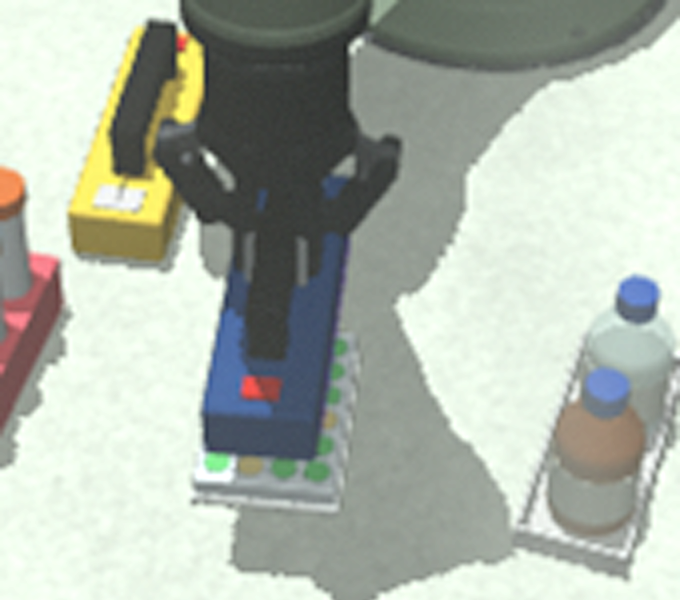

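View pics/top13.png

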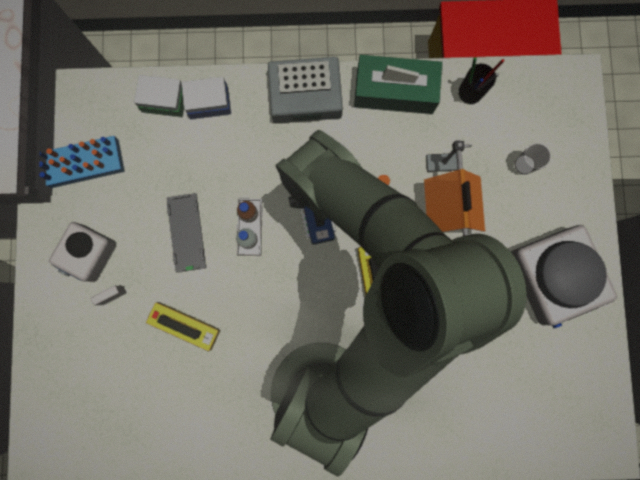

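```bash
python3 - <<'E'
from h import *
e=np.array([np.cos(.188),np.sin(.188),0]);f=np.array([-e[1],e[0],0])
b=np.array([(205,452),(318,459)])/4.+[230-.4,200-.4]; tp=np.array([(205,408),(327,418)])/4.+[230-.4,200-.4]
for p,z in((b,.0805),(tp,.1205)):
    P=onz("scene",p,z);print(P,"centre est",P.mean(0)-.095*e,np.linalg.norm(P[1]-P[0]),np.degrees(np.arctan2(-(P[1]-P[0])[0],(P[1]-P[0])[1])))
C=np.array([.4962,-.0011,0]);
X=[C+a*.095*e+b_*.031*f+[0,0,z] for z in(.0805,.1205) for a,b_ in((1,-1),(1,1),(-1,1))]
print((proj("scene",X)-[229.6,199.6])*4)
# level check: vertical edge; top-view rear corners
t=cv2.imread("pics/top13.png");cv2.imwrite("pics/t13.png",np.clip(1.6*cv2.resize(t[170:260,270:360],None,fx=6,fy=6,interpolation=cv2.INTER_CUBIC),0,255).astype(np.uint8))
print((proj("top",[C-.095*e+b_*.031*f+[0,0,.1205] for b_ in(1,-1)])-[269.6,169.6])*6)
E
```

```text
[[ 0.5895 -0.0136  0.0805]
 [ 0.5757  0.0462  0.0805]] centre est [ 0.4892 -0.0014  0.0805] 0.06135800168164717 12.989122509691528
[[ 0.5921 -0.0114  0.1205]
 [ 0.5793  0.052   0.1205]] centre est [0.4924 0.0026 0.1205] 0.0646989168290657 11.456133845553202
[[200.921  459.9264]
 [315.0635 470.5077]
 [351.9365 225.1102]
 [198.5838 411.364 ]
 [315.4905 422.0439]
 [353.1153 176.5999]]
[[251.7403 439.9333]
 [392.7908 409.0753]]
```

View pics/t13.png

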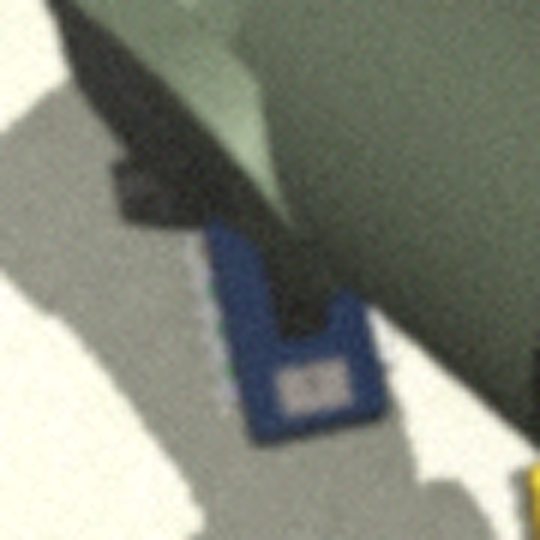

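Request:
{"fn": "move_arm", "kwargs": {
  "plan": [
    [-0.04,-0.11,0.3,0,0,0],
    [0,0,0.4,0,0,0],
    [0,0,0.4,0,0,0],
    [0,0,0.3,0,0,0],
    [0,0,0.1,0,0,0]
  ]
}}

```text
clock: 23.15
position: [0.497, -0.0037, 0.0919]
tool_rot: [3.141, -0.001, -2.953]
force: [-1.3, 0.4, -4.4]
grip_width: 0.0206
```

Request:
{"fn": "move_arm", "kwargs": {
  "plan": [
    [0,0,0.1,0,0,0],
    [0,0,0.1,0,0,0],
    [0,0,0,0,0,0],
    [0,0,0,0,0,0]
  ]
}}

```text
clock: 23.55
position: [0.4976, -0.0038, 0.0882]
tool_rot: [-3.142, 0.0, -2.953]
force: [0.8, -0.4, -5.9]
grip_width: 0.0209
```

```bash
python3 - <<'E'
from h import *
for n in("scene","top"):
    im=viewer.grab_frame(n)[:,:,::-1];cv2.imwrite(f"pics/{n}14.png",im)
s=cv2.imread("pics/scene14.png");cv2.imwrite("pics/s14.png",np.clip(1.5*cv2.resize(s[230:340,250:350],None,fx=6,fy=6,interpolation=cv2.INTER_CUBIC),0,255).astype(np.uint8)[60:])
t=cv2.imread("pics/top14.png");cv2.imwrite("pics/t14.png",np.clip(1.6*cv2.resize(t[170:260,270:360],None,fx=6,fy=6,interpolation=cv2.INTER_CUBIC),0,255).astype(np.uint8))
go([0.4973,-0.0036,0.086],0.188+np.pi)
E
```

```text
turn [-0.      0.0001  0.    ] shift(after turn) [0.0113 0.013  0.0902] shift(now) [0.0113 0.013  0.0902]
clock 23.65 [ 0.4976 -0.0039  0.0883] [-3.1415  0.0003 -2.9535] [-0.5286  0.1313 -3.9904] 0.02094581233252889 [ 0.4703  0.658  -0.7911  2.0177  0.6896  0.7527  1.0126]
```

View pics/s14.png

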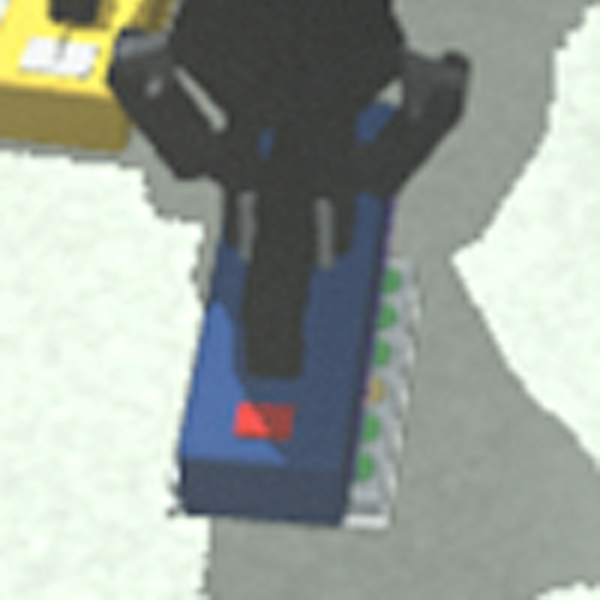

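View pics/t14.png

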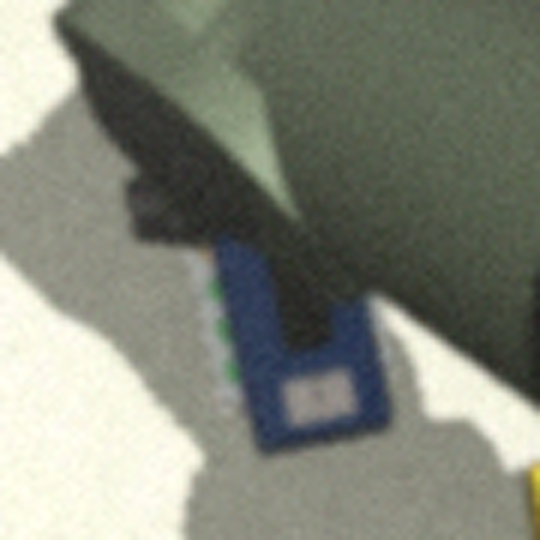

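```bash
python3 - <<'E'
from h import *
e=np.array([np.cos(.188),np.sin(.188),0]);f=np.array([-e[1],e[0],0])
L=np.array([.4976,-.0039,0]);P=np.array([.4953,-.0033,0])
def draw(n,fn,x0,y0,x1,y1,k,out,y_off=0):
    im=np.clip(1.6*cv2.resize(cv2.imread(fn)[y0:y1,x0:x1],None,fx=k,fy=k,interpolation=cv2.INTER_CUBIC),0,255).astype(np.uint8)
    for C,hl,hw,zs,col in((L,.095,.031,(.0375,.0775),(0,0,255)),(P,.064,.043,(.02,),(0,255,0))):
        for z in zs:
            q=[C+a*hl*e+b*hw*f+[0,0,z] for a,b in((1,1),(1,-1),(-1,-1),(-1,1))]
            p=((proj(n,q)-[x0,y0]+.5)*k).astype(np.int32); cv2.polylines(im,[p],True,col,1)
    cv2.imwrite(out,im)
draw("scene","pics/scene14.png",250,230,350,340,5,"pics/s14d.png")
draw("top","pics/top14.png",270,170,360,260,6,"pics/t14d.png")
E
```

```text
(no output)
```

View pics/s14d.png

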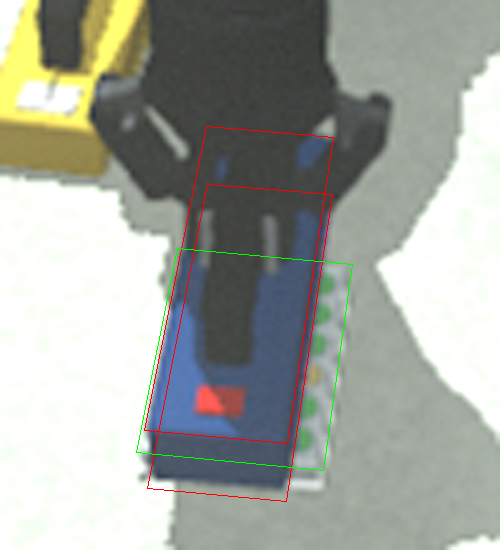

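View pics/t14d.png

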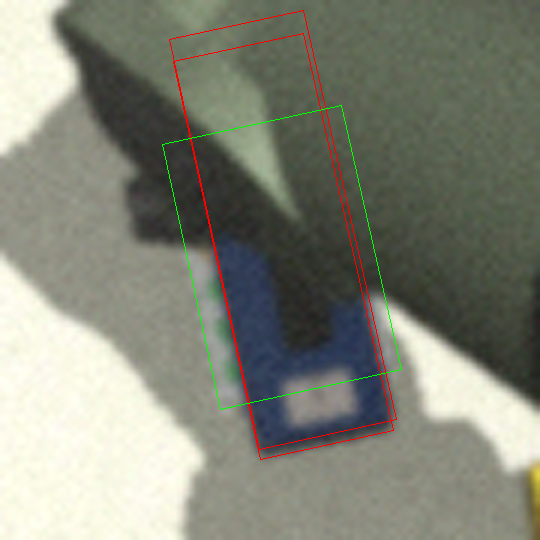

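Request:
{"fn": "move_arm", "kwargs": {
  "plan": [
    [0,0,0.05,0,0,0],
    [0,0,0.04,0,0,0],
    [0,0,0,0,0,0],
    [0,0,0,0,0,0],
    [0,0,0,0,0,0]
  ]
}}

```text
clock: 24.15
position: [0.4975, -0.0039, 0.0858]
tool_rot: [3.142, 0.0, -2.953]
force: [-0.0, 0.1, -4.3]
grip_width: 0.0208
```

```bash
python3 - <<'E'
from h import *
s=viewer.grab_frame("scene")[:,:,::-1];t=viewer.grab_frame("top")[:,:,::-1]
cv2.imwrite("pics/scene15.png",s);cv2.imwrite("pics/top15.png",t)
cv2.imwrite("pics/s15c.png",np.clip(1.4*cv2.resize(s[150:350,90:350],None,fx=3,fy=3,interpolation=cv2.INTER_CUBIC),0,255).astype(np.uint8))
go([0.4973,-0.0036,0.086],0.188+np.pi)
# caps now vs start (top view)
t0=cv2.imread("pics/top0.png")
for nm,lo,hi,roi in(("caps",(3,150,120),(15,255,255),(365,160,400,235)),("blue",(105,150,80),(125,255,255),(230,190,265,255))):
  for im in(t0,t):
    m=cv2.inRange(hsv(im.copy()),lo,hi);mm=np.zeros_like(m);x0,y0,x1,y1=roi;mm[y0:y1,x0:x1]=m[y0:y1,x0:x1]
    n,l,st,ce=cv2.connectedComponentsWithStats(mm);print(nm,[(c.round(1).tolist(),int(a[4])) for c,a in zip(ce[1:],st[1:]) if a[4]>15])
E
```

```text
turn [ 0. -0.  0.] shift(after turn) [ 0.0062  0.0113 -0.0075] shift(now) [ 0.0062  0.0113 -0.0075]
clock 24.25 [ 0.4975 -0.0038  0.0858] [ 3.1416 -0.     -2.9535] [-0.0697  0.3031 -4.4642] 0.02080577440374142 [ 0.4676  0.6617 -0.7876  2.019   0.6941  0.7487  1.0089]
caps [([383.1, 180.5], 96), ([384.3, 196.6], 105), ([385.8, 212.7], 103)]
caps [([384.6, 177.7], 31)]
blue [([243.5, 206.4], 30), ([243.0, 234.7], 32)]
blue [([243.3, 206.4], 32), ([242.9, 234.5], 31)]
```

View pics/s15c.png

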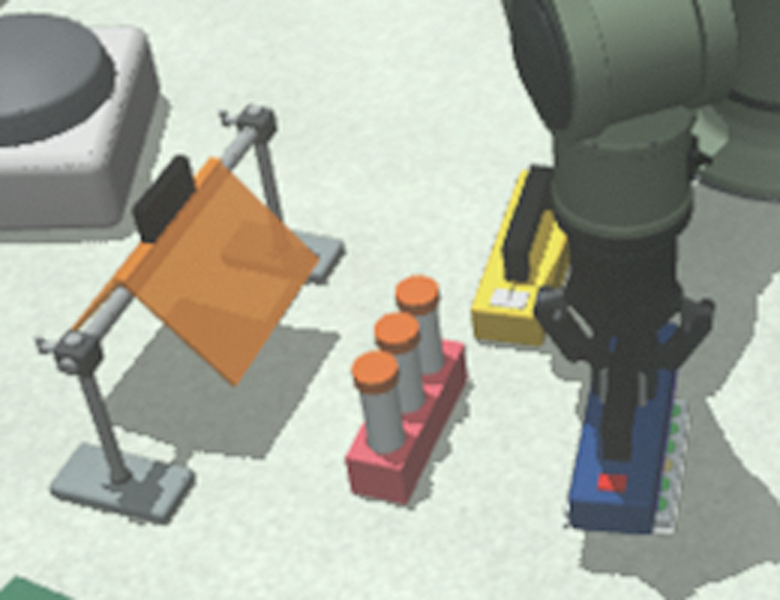

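Shield hangs level over the rod (crop pixel 200,250). The tubes (375–418, 290–370) stand where they were, and the lamp (620,480) is held still above the plate. The wrist force of −4.4 N roughly matches the lamp's weight, so it is not touching the plate. Handing in.

```bash
python3 - <<'E'
from workcell import workorder
print(workorder.job_done())
E
```

```text
the job is handed in; nothing more can be done
None
```

The shield hangs by its fold over the rail, and the blue lamp is held about 16 mm above the plate, centred and lined up with it. I handed the job in at about 24 s, and no verdict is reported.

**Shield:** I lifted it straight up by its bar, carried it over the tubes, lowered it onto the rod until it touched, and opened the gripper. It was at rest in every later picture.

**Lamp:** I turned the gripper half a turn to stay clear of a joint limit. Then I lifted the lamp out of its holder and carried it over the bottles with its underside at about 180 mm.

**Last checks:**
- **Position:** the tool is within 3 mm of the measured plate centre, and its heading matches the plate. The tool points straight down, so the lamp should be level.
- **Contact:** the steady wrist force of about −4.4 N is close to the lamp's weight, so it is not resting on the plate.
- **Bottles:** their caps are within 0.2 pixel of where they started.
- **Tubes:** two of the three caps were hidden by the arm in the final top view, so I checked them by eye in the scene view, where they look unmoved.
- **Plate:** measured again before the lamp came over it, and it had not moved after the shield was off. It was not measured again with the lamp above it.

**Disagreement:** the two cameras differ by about 3–4 mm on where the lamp sits (slightly back, slightly to the left, or about 3 mm higher). That is within the 12 mm centring and 6–26 mm height limits.

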